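Close the sample pots and load the shaker

ROBOT

A 6-joint arm with a two-finger parallel gripper is mounted at the origin on a cart in front of the work surface, level with it; the furniture and walls round the work are solid. World frame = base frame: x ahead of the robot, y to its left, z up, the work surface at z = 0. Lengths are in m, angles in rad, forces in N, time in s.
With the tool pointing down it reaches from about 0.35 to 0.8 m from the base axis. Payload 7.3 kg.
Tool frame: the origin (TCP) lies at the very end of the fingers, on their centre line; the grasp point (between the pads) lies 19 mm behind it (pinch_z is the distance from the TCP to the grasp point, in m); x points along the fingers, z is the direction in which the jaws open and shut, and the axes are right-handed (so a half turn about x gives the same grasp; the last joint's range is limited). The gripper opens to 85 mm and grips with 20 to 120 N. Pads are 22 mm wide; open, the fingers measure 114 mm over their backs; the gripper's body (76 mm by 85 mm) begins 54 mm behind the grasp point. The pads swing forward as they close: fully open they stand 13 mm farther back than shut.
Start: joints at [-1.246, 0.342, 1.524, -0, 1.275, -0.146], TCP at [0.238, -0.468, 0.231] pointing down, gripper open.
Joint ranges: [-2.53, 2.53], [-0.77, 2.02], [0.04, 2.7], [-1, 4.14], [0.28, 2.66], [-3.11, 3.11]. Speed limits (rad/s): [2.57, 2.57, 3.14, 3.14, 3.14, 3.14].

INTERFACE

Orientations are given as a rotation vector (axis times angle).
In Python, from station import get_state, snapshot, camera_params, finish_job, search_frame, masks_of, pinch_z gives the robot as it stands.
- The arm moves only by the tool send_rows, never from a script. Its argument "rows" is a list that holds one entry, the list of rows, each a list of 7 numbers: the shift along the tool's x, y, z in cm, then the turn, a rotation vector about the tool's x, y, z in degrees, then the finger opening in cm, from 0 to 8.54. A call has exactly 8 rows; each row is the pose to reach, as a shift and turn from the pose measured when the call began, along the tool's axes at that moment; what a row does not reach only later rows make up. A row lasts 1/10 s, in which the tool goes at most 50 mm and 8.59 degrees, less where a joint would pass 70% of its speed; a pose out of reach is approached as far as the arm can. A call with a gripper value outside its range is refused whole. The fingers move at their own pace and stop on an object; "grip_force" is the grip in N (left out, the last holds). Time passes only in rows, so rows that repeat a pose let the fingers close, or fill a call up. It gives the time, the measured TCP pose, the force and the opening at its end, in the units of the state.
- get_state(): the state, without advancing time (a new reading comes with each control period).
- snapshot(name): name is "side" or "top"; returns the picture (480x640x3 uint8, red, green, blue); there is no depth.
- camera_params(name): a dict with "vertical_fov" (degrees; the focal length in pixels is half the picture's height over the tangent of half this angle, whatever the lens; pixels are square), "cx", "cy" (the principal point, pixels), "D" ([k1, k2, p1, p2, k3] as OpenCV has them; the pictures are not rectified), "rvec" (rotation vector, rad) and "tvec" (3), from world to camera coordinates, as OpenCV has them. Camera axes: x right, y down, z forward; pixel columns grow to the right and rows downward; lengths in m; the calibration is good to about 2 mm. A picture is of the moment at which its call begins. camera_params takes no time and is no camera call.
- finish_job(): hands the job in, once; it reports no verdict.
Trained networks look in the newest picture that a camera, given by its name, has taken for a name from the list of things; names that differ only in an ending like _2 or _b are one class to them, and where a whole thing is asked for, a point or a joint stands for the part that bears it (a point fixed in the world has none). Each returns a list of dicts, best first, with "confidence" (0 to 1); they miss things now and then, are a little off and sometimes report something else, mostly with a low value. They report only what shows in the picture. A call takes as long as a camera call. They do not tell look-alikes from the thing itself.
- search_frame(name, camera): "bbox" ([left, top, right, bottom] in pixels, round what is visible of it).
- masks_of(name, camera): "mask" (480x640 bool, what is visible of it) and "bbox" ([left, top, right, bottom] in pixels, round what is visible of it).
The state is a dict: "time": time; "joints": joint angles; "dq": joint speeds; "joint_efforts": joint torques, N m; "eef_pos": TCP position; "tcp_rot": TCP orientation; "wrist_force": force on the tool from outside, world axes, zero at the start; "ft_torque": the same for the moment, N m; "grip_width": opening from 0.0 (shut) to 1.0 (fully open).
Only numpy, scipy, OpenCV 4.12 (cv2) and the standard library are available. Lean on these libraries where they do the work, as an engineer would, in place of code of your own. Each camera call takes 0.05 s, during which the arm holds its last target.

TASK

Two open sample pots stand on the steel tray on the loading stand, ready to go on the shaker: close each one with its own lid (the one of its colour and size), pushed fully down over the rim. Then slide the tray by its handle, flat and without lifting it or letting it dip into the gap, across onto the shaker's platform until its front touches the stop bar at the far end, with the lids still on, and let go. Leave the green spare lid, the amber bottle and the beaker where they stand.

Things in the scene. Friction and masses are not known exactly. Their poses are not given: they have to be found in the camera images.
- shaker: Fixed white orbital shaker; dark platform with its top at 70 mm. Origin on the bench under the platform's centre; x points away from the stand (loading direction, roughly world +x), z up. Platform from x = -65 mm to the stop bar's face at +60 mm (bar 13 mm high). Side rails 9 mm high, inner faces at y = +-81 mm, flared at the entry. Console behind the bar, 84 mm high.
- stand: Fixed loading stand, level with the platform: grey top at 70 mm, 125 mm (x) by 176 mm (y), side lips 7 mm high, inner faces at y = +-86 mm. Origin on the bench under its centre; x parallel to the shaker's. Between its front edge (x = +62.5 mm) and the platform's edge is an open gap of 24 to 32 mm.
- tray: Loose steel tray, 110 mm (x) by 150 mm (y), walls 15 mm high, floor 3 mm, about 0.5 kg. Origin at the centre of its underside; x points to its front (to the shaker), z up. Front edge at x = +55 mm; the last 10 mm of the underside there rise 4 mm like a sled. Against the stop bar its origin is at x = +5 mm in the shaker's frame.
- tray_handle (a point): Middle of the tray's handle: a level bar along the tray's y, black sleeve 12 mm thick, 52 mm long, its axis 36 mm above the tray's underside at x = -53.5 mm, over the rear wall. Axes as the tray's.
- pot_large: Loose white open plastic pot, blue band, outer diameter 56 mm, 50 mm high, about 0.12 kg, on the tray's floor about 14 mm ahead of the tray's centre and 36 mm to one side. Origin at the centre of its underside, z up.
- pot_small: Loose white open plastic pot, orange band, outer diameter 40 mm, 50 mm high, about 0.12 kg, on the tray beside the large pot. Origin at the centre of its underside, z up.
- lid_large: Loose blue slip-over lid of the large pot, 65 mm wide, lying right way up on the bench, 0.03 kg. Origin at the centre of the skirt's lower edge, z up. Skirt 12 mm deep inside, 2 mm clear of the pot all round; flat top at 15 mm, on it a central knob 19 to 20 mm thick, from 15 to 37 mm. Fully down, its origin is 38 mm above the pot's.
- lid_small: Loose orange slip-over lid of the small pot, 49 mm wide; otherwise as lid_large (same heights and knob, 2 mm clear, origin 38 mm above the small pot's when fully down).
- lid_spare: Loose green spare lid, 57 mm wide, same heights and knob; it fits neither pot. Not to be moved. The three lids lie right of a printer (solid, 200 mm high, left of world y = +0.40 m, x = 0.38 to 0.78 m; come in over or in front of it); a microscope 590 mm high stands right of the stand, beyond y = -0.13 m.
- amber_bottle: Loose amber bottle with a black cap, 45 mm wide, 92 mm high; bystander. Origin at the centre of its underside.
- beaker: Loose small glass beaker, 48 mm wide, 58 mm high; bystander. Origin at the centre of its underside.
Things that resemble listed ones, but are neither listed nor needed, are in the scene too. There is more than one size of the lid_large; the one meant has the size given above.

How it is judged:
By the outcome, as a careful person would: the job done as asked, in the order asked, and still so for the second after the job is handed in, with the robot touching nothing.
It also fails if it takes over 64 s, if anything falls off the work surface, if the arm or the gripper's body presses on something with over 40 N, if the wrist force passes 120 N, or if a joint passes its speed limit or range.

## Working session

There is one attempt and no reset: what is moved stays moved. The work goes in short steps, Python scripts to look and compute and a tool call to move; the robot and the scene stay as the last step left them, time stands still between calls to the robot, and variables do not carry over. Pictures are saved under pics/ and viewed, and the job is handed in when it is done.

Besides the shell and the picture viewer there is one more tool, called after "Call:" as name([rows], argument=value, ...), one row to a line, values as JSON. send_rows: Moves the arm, as the interface text tells. Its arguments: {"type":"object","properties":{"rows":{"type":"array","items":{"type":"array","items":{"type":"array","items":{"type":"number"}}}},"grip_force":{"type":"number"}},"required":["rows"]}

```bash
ls; mkdir -p pics; python3 - <<'E'
from station import *
import cv2
print(get_state())
print(pinch_z if not callable(pinch_z) else pinch_z())
for c in ("side","top"):
    im=snapshot(c); cv2.imwrite(f"pics/{c}0.png",im[:,:,::-1]); print(c,camera_params(c))
    for n in ["shaker","stand","tray","tray_handle","pot_large","pot_small","lid_large","lid_small","lid_spare","amber_bottle","beaker"]:
        print(c,n,[(list(map(int,d["bbox"])),round(d["confidence"],2)) for d in search_frame(n,c)][:4])
E
```

```text
pics
{'time': 0.0, 'joints': array([-1.24603165e+00,  3.42733581e-01,  1.52499991e+00, -1.04050901e-05,
        1.27540740e+00, -1.45994185e-01]), 'dq': array([-0.00099427, -0.00096851,  0.00062943, -0.00190963,  0.00076973,
       -0.00045171]), 'joint_efforts': array([-1.93040862e-03, -4.33682191e+01, -2.46015304e+01, -4.81515672e-04,
        7.75825465e-03,  3.87886502e-06]), 'eef_pos': array([ 0.23801256, -0.46750368,  0.2306263 ]), 'tcp_rot': array([ 0.85679903,  1.39708332, -0.8551859 ]), 'wrist_force': array([ 1.38779659,  0.27589727, -0.32128511]), 'ft_torque': array([ 0.04546472, -0.03479563, -0.01117013]), 'grip_width': 1.0016632161270633}
0.0187
side {'vertical_fov': 43.79555675786087, 'cx': 314.5723075117675, 'cy': 244.78493135523647, 'D': array([-0.19680965,  0.        ,  0.        ,  0.        ,  0.        ]), 'rvec': array([ 2.14593201,  1.0403977 , -0.41032927]), 'tvec': array([-0.48096824, -0.16064721,  1.2771094 ])}
side shaker [([195, 296, 371, 448], 0.93)]
side stand [([145, 241, 281, 363], 0.87)]
side tray [([160, 243, 273, 331], 0.97)]
side tray_handle [([159, 2
[... 646 characters left out ...]
.13670938, 0.56171131, 1.22174817])}
top shaker [([344, 124, 436, 221], 0.84)]
top stand [([342, 231, 432, 298], 0.79)]
top tray [([348, 236, 424, 298], 0.83)]
top tray_handle [([217, 199, 247, 225], 0.68), ([351, 234, 424, 298], 0.58)]
top pot_large [([390, 245, 421, 272], 0.85)]
top pot_small [([360, 247, 378, 266], 0.58)]
top lid_large [([241, 248, 273, 274], 0.8), ([214, 138, 259, 182], 0.68)]
top lid_small [([231, 303, 257, 323], 0.87), ([275, 144, 302, 174], 0.58), ([347, 235, 425, 292], 0.23)]
top lid_spare [([220, 200, 247, 224], 0.97)]
top amber_bottle [([280, 140, 302, 175], 0.61), ([357, 243, 378, 268], 0.25)]
top beaker [([320, 326, 340, 357], 0.83), ([360, 247, 380, 265], 0.64)]
```

View pics/side0.png

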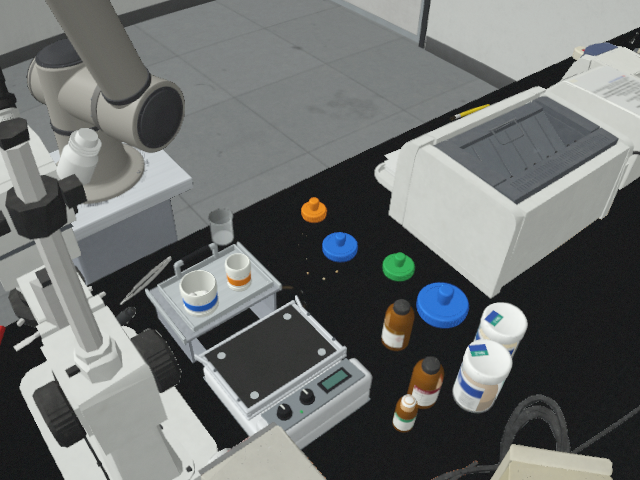

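View pics/top0.png

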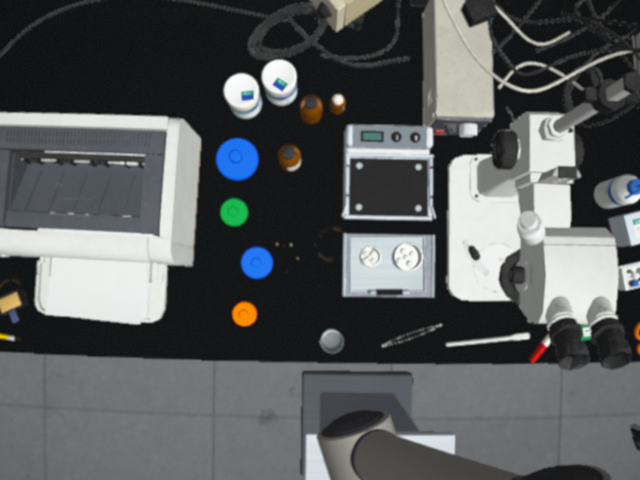

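The side view shows the tray with the two open pots at about (198,290) and (238,270), and the lids at (314,210) orange, (340,247) blue, (398,266) green and (442,304) blue. In the top view the two blue candidates for lid_large are at (257,263) and (237,159). I'll measure both against the 65 mm width.

```bash
cat > h.py <<'E'
import numpy as np, cv2
from scipy.optimize import least_squares
from station import *
def P(c):
    p=camera_params(c); f=240/np.tan(np.radians(p["vertical_fov"]/2))
    K=np.array([[f,0,p["cx"]],[0,f,p["cy"]],[0,0,1]]); return K,np.array(p["D"]),np.array(p["rvec"],float),np.array(p["tvec"],float)
def proj(c,X):
    K,D,r,t=P(c); return cv2.projectPoints(np.asarray(X,float).reshape(-1,3),r,t,K,D)[0].reshape(-1,2)
def unproj(c,uv,z):
    K,D,r,t=P(c); n=cv2.undistortPoints(np.asarray(uv,float).reshape(-1,1,2),K,D).reshape(-1,2)
    R=cv2.Rodrigues(r)[0]; C=-R.T@t; d=np.c_[n,np.ones(len(n))]@R; s=(z-C[2])/d[:,2]; return C+s[:,None]*d
def circ(x,y,z,r,n=48):
    a=np.linspace(0,2*np.pi,n,endpoint=False); return np.c_[x+r*np.cos(a),y+r*np.sin(a),np.full(n,z)]
def stat_of(c,parts,S=8):
    allp=[cv2.convexHull(proj(c,p).astype(np.float32)).reshape(-1,2) for p in parts]
    lo=np.floor(np.min([p.min(0) for p in allp],0))-2; hi=np.max([p.max(0) for p in allp],0)+2
    m=np.zeros((int((hi[1]-lo[1])*S),int((hi[0]-lo[0])*S)),np.uint8)
    for p in allp: cv2.fillPoly(m,[np.round(((p-lo+.5)*S-.5)*16).astype(int)],1,shift=4)
    ys,xs=np.nonzero(m); return np.array([xs.mean()/S+lo[0]-.5+.5/S,ys.mean()/S+lo[1]-.5+.5/S,np.sqrt(len(xs))/S])
def lidparts(x,y,z,R): return [np.r_[circ(x,y,z,R),circ(x,y,z+.015,R)],np.r_[circ(x,y,z+.015,.00975),circ(x,y,z+.037,.00975)]]
def colmask(im,col,bbox,pad=6):
    hsv=cv2.cvtColor(im,cv2.COLOR_RGB2HSV); h,s,v=[hsv[...,i].astype(int) for i in range(3)]
    hr={"blue":(100,125),"orange":(4,22),"green":(50,85)}[col]
    m=(h>=hr[0])&(h<=hr[1])&(s>110)&(v>50)
    o=np.zeros_like(m); l,t,r,b=map(int,bbox); sl=np.s_[max(t-pad,0):b+pad,max(l-pad,0):r+pad]; o[sl]=m[sl]
    n,lab,st,_=cv2.connectedComponentsWithStats(o.astype(np.uint8)); k=1+np.argmax(st[1:,4]); return lab==k
def fitlid(ims,col,boxes,z=0.,R0=.03):
    obs={}
    for c in boxes:
        m=colmask(ims[c],col,boxes[c]); ys,xs=np.nonzero(m); obs[c]=np.array([xs.mean(),ys.mean(),np.sqrt(len(xs))])
    c0="top" if "top" in obs else "side"
    x0=unproj(c0,obs[c0][:2],z+.01)[0,:2]
    out={}
    for cs in [list(obs)]+[[c] for c in obs]:
        f=lambda p:np.concatenate([stat_of(c,lidparts(p[0],p[1],z,p[2]))-obs[c] for c in cs])
        s=least_squares(f,[*x0,R0],diff_step=1e-2,x_scale=[.1,.1,.03]); out["+".join(cs)]=(np.round(s.x*1000,1),np.round(s.fun,2))
    return out
E
python3 - <<'E'
from h import *
ims={c:cv2.imread(f"pics/{c}0.png")[:,:,::-1].copy() for c in("side","top")}
L={"blueA":("blue",dict(top=[241,248,273,274],side=[322,232,359,257])),"blueB":("blue",dict(top=[214,138,259,182],side=[414,286,470,327])),
"orange":("orange",dict(top=[231,303,257,323],side=[303,198,325,224])),"green":("green",dict(top=[220,200,247,224],side=[382,251,414,280]))}
for k,(c,b) in L.items(): print(k,fitlid(ims,c,b))
a=cv2.resize(ims["top"][220:310,330:450],None,fx=6,fy=6,interpolation=cv2.INTER_CUBIC)
cv2.imwrite("pics/cr_top.png",a[:,:,::-1])
a=cv2.resize(ims["side"][230:370,135:285],None,fx=4,fy=4,interpolation=cv2.INTER_CUBIC)
cv2.imwrite("pics/cr_side.png",a[:,:,::-1])
a=cv2.resize(ims["top"][130:330,205:305],None,fx=3,fy=3,interpolation=cv2.INTER_CUBIC)
cv2.imwrite("pics/cr_lids.png",a[:,:,::-1])
E
```

```text
blueA {'top+side': (array([510.1, 267.2,  34.6]), array([ 0.23,  0.25, -1.1 ,  0.21, -0.04,  1.09])), 'top': (array([510.6, 267.7,  35.9]), array([-0.  ,  0.  ,  0.01])), 'side': (array([510. , 266.8,  33.2]), array([-0., -0.,  0.]))}
blueB {'top+side': (array([727.6, 315.1,  46.6]), array([-0.2 ,  0.79, -0.66,  0.27,  0.64,  0.55])), 'top': (array([729.4, 314.7,  47.4]), array([0., 0., 0.])), 'side': (array([726.4, 315.7,  46. ]), array([0., 0., 0.]))}
orange {'top+side': (array([402.6, 291.5,  26.9]), array([ 0.09,  0.28, -0.72,  0.24,  0.19,  0.76])), 'top': (array([403.2, 291.7,  27.7]), array([-0., -0., -0.])), 'side': (array([402.2, 291.2,  25.6]), array([ 0., -0.,  0.]))}
green {'top+side': (array([615.2, 317.9,  30.1]), array([ 0.2 ,  0.42, -0.71,  0.36,  0.16,  0.79])), 'top': (array([616.1, 318.4,  30.9]), array([-0.  ,  0.01,  0.  ])), 'side': (array([614.7, 317.5,  29. ]), array([ 0.  , -0.01, -0.01]))}
```

View pics/cr_top.png

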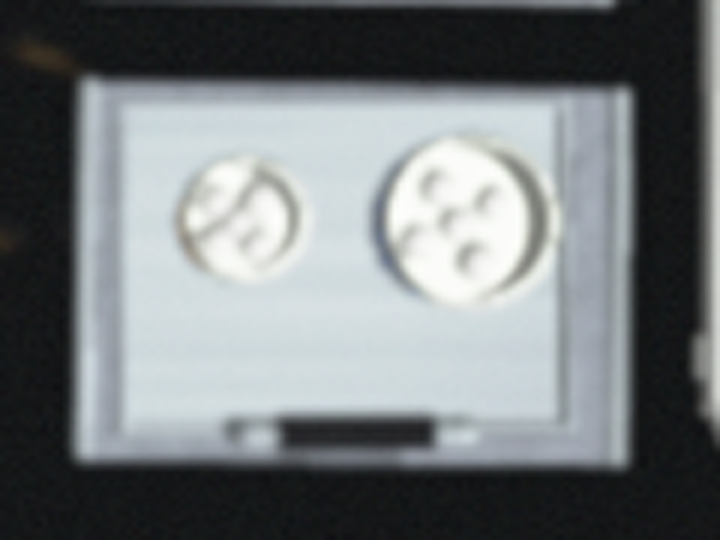

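View pics/cr_side.png

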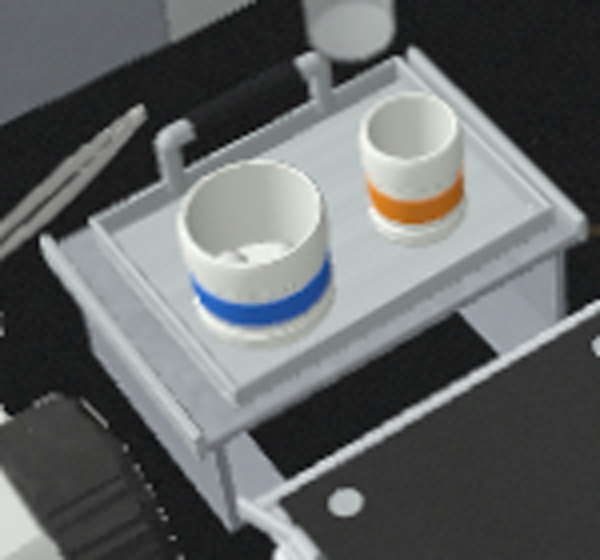

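View pics/cr_lids.png

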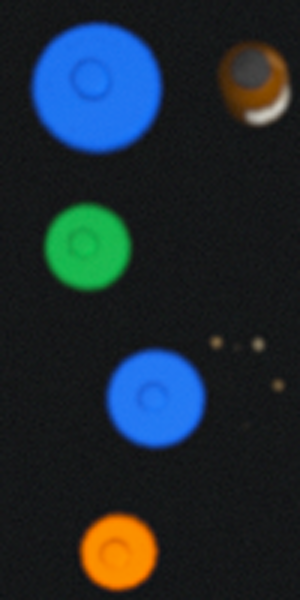

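Blue A at top (257,263) fits a radius of about 34.6 mm. Blur inflates these fits: green reads 30.1 where 28.5 is true, and orange 26.9 where 24.5 is true. So blue A is the 65 mm lid, and blue B at top (237,159), about 93 mm wide, is the decoy. The enlarged crop confirms this. In the side crop both pots stand upright, with the handle at the robot's side of the tray. Next I'll measure the pots, handle, tray and shaker.

```bash
cat >> h.py <<'E'
def cyl(x,y,z,R,H): return [np.r_[circ(x,y,z,R),circ(x,y,z+H,R)]]
def fitcyl(obs,z,H,R0,x0):
    out={}
    for cs in [list(obs)]+[[c] for c in obs]:
        f=lambda p:np.concatenate([stat_of(c,cyl(p[0],p[1],z,p[2],H))-obs[c] for c in cs])
        s=least_squares(f,[*x0,R0],diff_step=1e-2,x_scale=[.1,.1,.03]); out["+".join(cs)]=(np.round(s.x*1000,1),np.round(s.fun,2))
    return out
def edgefit(g,c,z,R,x0,sgn=-1):
    # maximise radial brightness drop (inside bright -> outside dark) at circle of radius R
    best=None
    gg=cv2.GaussianBlur(g.astype(np.float32),(0,0),.7)
    from scipy.optimize import minimize
    def cost(p):
        i=proj(c,circ(p[0],p[1],z,R-.0015)); o=proj(c,circ(p[0],p[1],z,R+.0015))
        s=lambda q:cv2.remap(gg,q[:,0].astype(np.float32).reshape(-1,1),q[:,1].astype(np.float32).reshape(-1,1),cv2.INTER_LINEAR).ravel()
        return -np.mean(np.clip(s(i)-s(o),0,40))
    gr=[(cost((x0[0]+a,x0[1]+b)),a,b) for a in np.arange(-.008,.0081,.001) for b in np.arange(-.008,.0081,.001)]
    _,a,b=min(gr); r=minimize(cost,[x0[0]+a,x0[1]+b],method="Nelder-Mead",options=dict(initial_simplex=[[x0[0]+a,x0[1]+b],[x0[0]+a+.001,x0[1]+b],[x0[0]+a,x0[1]+b+.001]]))
    return r.x,r.fun
E
python3 - <<'E'
from h import *
ims={c:snapshot(c) for c in("side","top")}
for n,R in (("pot_large",.028),("pot_small",.020)):
    obs={}
    for c in ims:
        d=masks_of(n,c); print(n,c,[(list(map(int,q["bbox"])),round(q["confidence"],2)) for q in d])
        if d:
            ys,xs=np.nonzero(d[0]["mask"]); obs[c]=np.array([xs.mean(),ys.mean(),np.sqrt(len(xs))])
    print(obs)
    x0=unproj("top",obs["top"][:2],.1)[0,:2]
    print(fitcyl(obs,.073,.05,R,x0))
    for c in ims:
        g=cv2.cvtColor(ims[c],cv2.COLOR_RGB2GRAY); print("edge",c,edgefit(g,c,.123,R,x0))
for c in ims:
    d=masks_of("tray_handle",c); print(c,[(list(map(int,q["bbox"])),round(q["confidence"],2)) for q in d])
# handle and corners, top picture
tc=lambda u,v:(330+(u+.5)/6-.5,220+(v+.5)/6-.5)
print("handle L,R ends z.112",unproj("top",[tc(279,432),tc(436,432)],.110))
sc=lambda u,v:(135+(u+.5)/4-.5,230+(v+.5)/4-.5)
print("handle side",unproj("side",[sc(188,125),sc(300,72),sc(245,97)],.108))
print("stand lip outer corners z.077",unproj("top",[tc(78,80),tc(632,88),tc(630,468),tc(76,463)],.077))
for c in("side","top"):
  im=ims[c]
print("shaker",unproj("top",[(344,219),(435,221),(348,160),(431,159)],.079))
a=cv2.resize(ims["top"][115:235,330:450],None,fx=5,fy=5,interpolation=cv2.INTER_CUBIC)
cv2.imwrite("pics/cr_shk.png",a[:,:,::-1])
E
```

```text
pot_large side [([179, 271, 218, 315], 0.85)]
pot_large top [([391, 244, 424, 270], 0.95)]
{'side': array([199.41116406, 292.66643975,  38.32753579]), 'top': array([406.69484808, 256.09511229,  27.51363298])}
{'side+top': (array([524.5, -32.2,  27.1]), array([ 0.43,  0.59,  0.54,  0.02,  0.69, -0.67])), 'side': (array([523.1, -32.1,  26.6]), array([ 0., -0., -0.])), 'top': (array([525.9, -32.1,  27.8]), array([-0., -0.,  0.]))}
edge side (array([ 0.52377685, -0.03449411]), np.float64(-27.658193588256836))
edge top (array([ 0.52423321, -0.03364858]), np.float64(-21.525009155273438))
pot_small side [([225, 254, 250, 291], 0.92)]
pot_small top [([358, 246, 379, 265], 0.89)]
{'side': array([237.93489583, 271.57291667,  27.71281292]), 'top': array([370.28703704, 255.84259259,  18.        ])}
{'side+top': (array([523.8,  38.9,  17.7]), array([ 0.22,  0.67,  0.18, -0.02,  0.71, -0.4 ])), 'side': (array([522.4,  39.5,  17.5]), array([-0.,  0.,  0.])), 'top': (array([525.2,  38.9,  18.1]), array([-0., -0., -0.]))}
edge side (array([0.52283452, 0.03780859]), np.float64(-21.01852035522461))
edge top (array([0.52425109, 0.03793041]), np.float64(-13.897682189941406))
side [([158, 244, 273, 335], 0.61)]
top [([351, 234, 426, 294], 0.62)]
handle L,R ends z.112 [[ 0.45650379  0.02751352  0.11      ]
 [ 0.45716523 -0.02305125  0.11      ]]
handle side [[ 0.45592712 -0.02361107  0.108     ]
 [ 0.45769671  0.02788019  0.108     ]
 [ 0.45633073  0.00266158  0.108     ]]
stand lip outer corners z.077 [[ 0.5706317   0.09191218  0.077     ]
 [ 0.57113467 -0.09265356  0.077     ]
 [ 0.44511255 -0.09293477  0.077     ]
 [ 0.44442548  0.09075608  0.077     ]]
shaker [[ 0.59818707  0.08957404  0.079     ]
 [ 0.59748458 -0.09231329  0.079     ]
 [ 0.71677876  0.08304614  0.079     ]
 [ 0.72256917 -0.08420465  0.079     ]]
```

View pics/cr_shk.png

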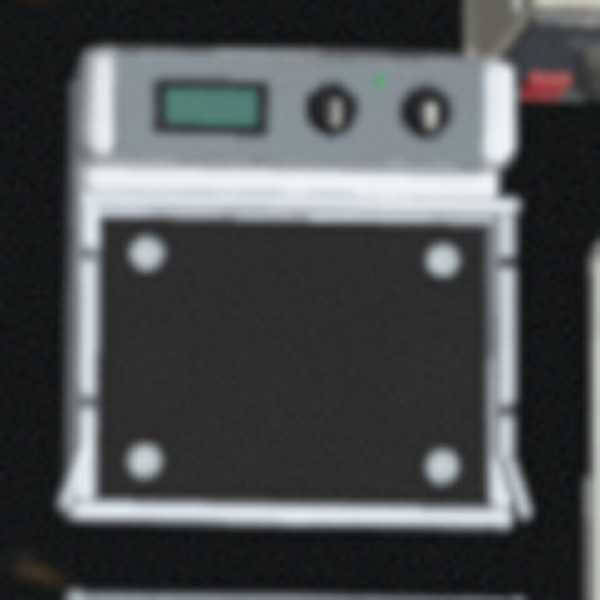

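```bash
python3 - <<'E'
from h import *
for z in (.2,.35,.5): print(z,unproj("top",[(578,368),(610,365),(510,285),(555,345),(530,225)],z)[:,:2].round(3).tolist())
tc=lambda u,v:(330+(u+.5)/5-.5,115+(v+.5)/5-.5)
print("stopbar top near edge z.083",unproj("top",[tc(100,216),tc(490,226)],.083).round(4))
print("rails inner z.079",unproj("top",[tc(101,300),tc(99,450),tc(490,300),tc(488,450)],.079).round(4))
print("front edge",unproj("top",[tc(80,524),tc(500,531)],.070).round(4), unproj("top",[tc(100,500),tc(488,505)],.070).round(4))
s=get_state(); R=cv2.Rodrigues(s["tcp_rot"])[0]; print(R.round(3))
E
```

```text
0.2 [[0.323, -0.337], [0.327, -0.4], [0.473, -0.205], [0.365, -0.291], [0.582, -0.243]]
0.35 [[0.346, -0.267], [0.35, -0.322], [0.476, -0.155], [0.383, -0.228], [0.569, -0.187]]
0.5 [[0.37, -0.198], [0.373, -0.243], [0.478, -0.104], [0.401, -0.165], [0.556, -0.131]]
stopbar top near edge z.083 [[ 0.7205  0.0801  0.083 ]
 [ 0.72   -0.0765  0.083 ]]
rails inner z.079 [[ 0.6873  0.0791  0.079 ]
 [ 0.6271  0.0792  0.079 ]
 [ 0.6906 -0.0772  0.079 ]
 [ 0.6301 -0.0765  0.079 ]]
front edge [[ 0.5983  0.0859  0.07  ]
 [ 0.5985 -0.0832  0.07  ]] [[ 0.6081  0.078   0.07  ]
 [ 0.6089 -0.0783  0.07  ]]
[[ 0.     0.891  0.454]
 [-0.     0.454 -0.891]
 [-1.    -0.     0.   ]]
```

```bash
cat >> h.py <<'E'
RB=np.array([[0,0,1],[0,1,0],[-1,0,0]],float)
def plan(wps,s=None):
    "wps: (x,y,z,yawdeg,open_cm)"
    s=s or get_state(); R0=cv2.Rodrigues(s["tcp_rot"])[0]; p0=s["eef_pos"]
    for w in wps:
        a=np.radians(w[3]); Rz=np.array([[np.cos(a),-np.sin(a),0],[np.sin(a),np.cos(a),0],[0,0,1]])
        t=np.degrees(cv2.Rodrigues(R0.T@Rz@RB)[0].ravel()); d=100*R0.T@(np.array(w[:3])-p0)
        print([float(q) for q in np.r_[d.round(2),t.round(1),w[4]]],end=",\n")
    print(s["time"],p0.round(4),s["wrist_force"].round(1),s["grip_width"],s["joints"].round(2))
E
python3 - <<'E'
from h import *
A=np.array([.238,-.468,.231,-63]);B=np.array([.2,-.3,.27,-35]);C=np.array([.3,-.09,.27,0])
plan([(*(A+(B-A)*k/4),5) for k in(1,2,3,4)]+[(*(B+(C-B)*k/5),5) for k in(1,2,3,4)])
E
```

```text
[-0.94, 1.04, -4.17, -7.0, 0.0, 0.0, 5.0],
[-1.92, 2.1, -8.35, -14.0, 0.0, 0.0, 5.0],
[-2.89, 3.16, -12.52, -21.0, 0.0, 0.0, 5.0],
[-3.87, 4.21, -16.69, -28.0, 0.0, 0.0, 5.0],
[-3.87, 7.9, -19.53, -35.0, 0.0, 0.0, 5.0],
[-3.87, 11.59, -22.36, -42.0, 0.0, 0.0, 5.0],
[-3.87, 15.28, -25.2, -49.0, 0.0, 0.0, 5.0],
[-3.87, 18.96, -28.04, -56.0, 0.0, 0.0, 5.0],
1.6 [ 0.2382 -0.4679  0.2313] [-0.9 -0.6 -0.2] 1.0011118071009653 [-1.25  0.34  1.52 -0.    1.28 -0.15]
```

Call:
send_rows([
  [[-0.9,1.0,-4.2,-7,0,0,5],[-1.9,2.1,-8.4,-14,0,0,5],[-2.9,3.2,-12.5,-21,0,0,5],[-3.9,4.2,-16.7,-28,0,0,5],[-3.9,7.9,-19.5,-35,0,0,5],[-3.9,11.6,-22.4,-42,0,0,5],[-3.9,15.3,-25.2,-49,0,0,5],[-3.9,19.0,-28.0,-56,0,0,5]],
])

```text
time: 2.4
eef_pos: [0.2807, -0.1306, 0.2707]
tcp_rot: [0.093, 1.567, -0.094]
wrist_force: [0.5, 0.6, 0.3]
grip_width: 0.587
```

```bash
python3 - <<'E'
from h import *
s=get_state();A=np.r_[s["eef_pos"],-7];C=np.array([.345,0,.25,0]);D=np.array([.402,.2915,.15,0])
plan([(*(A+(C-A)*k/3),5) for k in(1,2,3)]+[(*(C+(D-C)*k/7),5) for k in(1,2,3,4,5,6,7)])
E
```

```text
[0.69, 4.58, 1.61, -2.1, 0.1, 0.1, 5.0],
[1.38, 9.15, 3.22, -4.5, 0.1, 0.1, 5.0],
[2.06, 13.73, 4.83, -6.8, 0.1, 0.1, 5.0],
[3.49, 17.96, 5.14, -6.8, 0.1, 0.1, 5.0],
[4.91, 22.2, 5.45, -6.8, 0.1, 0.1, 5.0],
[6.34, 26.43, 5.77, -6.8, 0.1, 0.1, 5.0],
[7.77, 30.66, 6.08, -6.8, 0.1, 0.1, 5.0],
[9.19, 34.9, 6.39, -6.8, 0.1, 0.1, 5.0],
[10.62, 39.13, 6.71, -6.8, 0.1, 0.1, 5.0],
[12.04, 43.36, 7.02, -6.8, 0.1, 0.1, 5.0],
2.4 [ 0.2807 -0.1306  0.2707] [0.5 0.6 0.3] 0.5872102942063276 [-0.68 -0.11  1.94  0.    1.31 -0.57]
```

Call:
send_rows([
  [[0.7,4.6,1.6,-2.1,0.1,0.1,5],[1.4,9.2,3.2,-4.5,0.1,0.1,5],[2.1,13.7,4.8,-6.8,0.1,0.1,5],[3.5,18.0,5.1,-6.8,0.1,0.1,5],[4.9,22.2,5.5,-6.8,0.1,0.1,5],[6.3,26.4,5.8,-6.8,0.1,0.1,5],[7.8,30.7,6.1,-6.8,0.1,0.1,5],[9.2,34.9,6.4,-6.8,0.1,0.1,5]],
])

```text
time: 3.2
eef_pos: [0.3858, 0.2103, 0.178]
tcp_rot: [0.0, 1.57, 0.001]
wrist_force: [0.7, -0.1, 0.7]
grip_width: 0.586
```

```bash
python3 - <<'E'
from h import *
s=get_state();A=np.r_[s["eef_pos"],0];D=np.array([.4026,.2915,.08,0]);E=np.array([.4026,.2915,.019,0])
plan([(*(A+(D-A)*k/4),5) for k in(1,2,3,4)]+[(*(D+(E-D)*k/3),5) for k in(1,2,3,3)])
E
```

```text
[2.45, 2.03, 0.42, 0.0, 0.0, -0.0, 5.0],
[4.9, 4.06, 0.84, 0.0, 0.0, -0.0, 5.0],
[7.35, 6.09, 1.26, 0.0, 0.0, -0.0, 5.0],
[9.81, 8.11, 1.68, 0.0, 0.0, -0.0, 5.0],
[11.84, 8.11, 1.68, 0.0, 0.0, -0.0, 5.0],
[13.87, 8.11, 1.68, 0.0, 0.0, -0.0, 5.0],
[15.91, 8.11, 1.68, 0.0, 0.0, -0.0, 5.0],
[15.91, 8.11, 1.68, 0.0, 0.0, -0.0, 5.0],
3.2 [0.3858 0.2103 0.178 ] [ 0.7 -0.1  0.7] 0.5863249883023497 [0.32 0.24 1.83 0.   1.07 0.32]
```

Call:
send_rows([
  [[2.4,2.0,0.4,0,0,0,5],[4.9,4.1,0.8,0,0,0,5],[7.4,6.1,1.3,0,0,0,5],[9.8,8.1,1.7,0,0,0,5],[11.8,8.1,1.7,0,0,0,5],[13.9,8.1,1.7,0,0,0,5],[15.9,8.1,1.7,0,0,0,5],[15.9,8.1,1.7,0,0,0,5]],
], grip_force=40)

```text
time: 4.0
eef_pos: [0.4014, 0.2907, 0.017]
tcp_rot: [-0.001, 1.575, -0.001]
wrist_force: [-0.5, -0.2, 1.3]
grip_width: 0.588
```

```bash
python3 - <<'E'
from h import *
for c in("side","top"):
    im=snapshot(c); u=proj(c,[[.4026,.2915,.02]])[0].astype(int); print(u)
    a=cv2.resize(im[u[1]-40:u[1]+40,u[0]-50:u[0]+50],None,fx=5,fy=5,interpolation=cv2.INTER_CUBIC); cv2.imwrite(f"pics/g1_{c}.png",a[:,:,::-1])
E
cd pics; python3 -c "
import cv2,numpy as np
cv2.imwrite('g1.png',cv2.resize(np.vstack([cv2.imread('g1_side.png'),cv2.imread('g1_top.png')]),None,fx=.75,fy=.75))"
```

```text
[313 206]
[243 314]
```

View pics/g1.png

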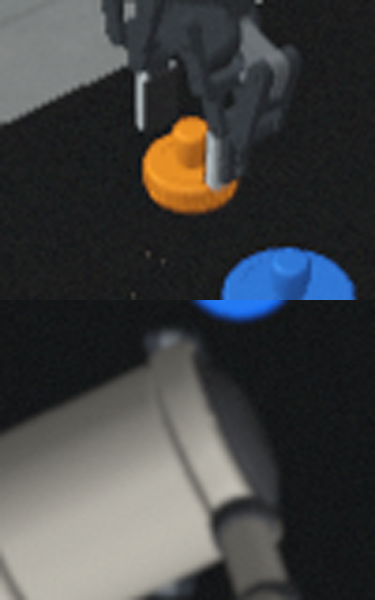

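The side crop shows the fingers straddling the orange knob at about (190,140) in the crop, so I'll close.

Call:
send_rows([
  [[0,0,0,0,0,0,3],[0,0,0,0,0,0,1.5],[0,0,0,0,0,0,1.5],[0,0,0,0,0,0,1.5],[0,0,0,0,0,0,1.5],[-2,0,0,0,0,0,1.5],[-6,0,0,0,0,0,1.5],[-10,0,0,0,0,0,1.5]],
], grip_force=40)

```text
time: 4.9
eef_pos: [0.4025, 0.2911, 0.1205]
tcp_rot: [0.0, 1.572, 0.0]
wrist_force: [1.0, 0.7, -0.6]
grip_width: 0.205
```

```bash
python3 - <<'E'
from h import *
s=get_state();A=np.r_[s["eef_pos"],0];print(s["grip_width"])
B=np.array([.46,.17,.26,0]);C=np.array([.5238,.038,.215,0])
plan([(*(A+(B-A)*k/4),1.5) for k in(1,2,3,4)]+[(*(B+(C-B)*k/3),1.5) for k in(1,2,3,3)])
im=snapshot("side");u=proj("side",[s["eef_pos"]])[0].astype(int)
a=cv2.resize(im[u[1]-50:u[1]+50,u[0]-60:u[0]+60],None,fx=5,fy=5,interpolation=cv2.INTER_CUBIC); cv2.imwrite(f"pics/l1.png",a[:,:,::-1])
E
```

```text
0.20473249648787037
[-3.49, -3.03, 1.43, 0.0, -0.1, -0.0, 1.5],
[-6.98, -6.06, 2.87, 0.0, -0.1, -0.0, 1.5],
[-10.47, -9.08, 4.3, 0.0, -0.1, -0.0, 1.5],
[-13.96, -12.11, 5.73, 0.0, -0.1, -0.0, 1.5],
[-12.46, -16.51, 7.86, 0.0, -0.1, -0.0, 1.5],
[-10.96, -20.91, 9.99, 0.0, -0.1, -0.0, 1.5],
[-9.47, -25.31, 12.12, 0.0, -0.1, -0.0, 1.5],
[-9.47, -25.31, 12.12, 0.0, -0.1, -0.0, 1.5],
4.9 [0.4025 0.2911 0.1205] [ 1.   0.7 -0.6] 0.20473249648787037 [0.47 0.41 1.76 0.   0.97 0.47]
```

View pics/l1.png

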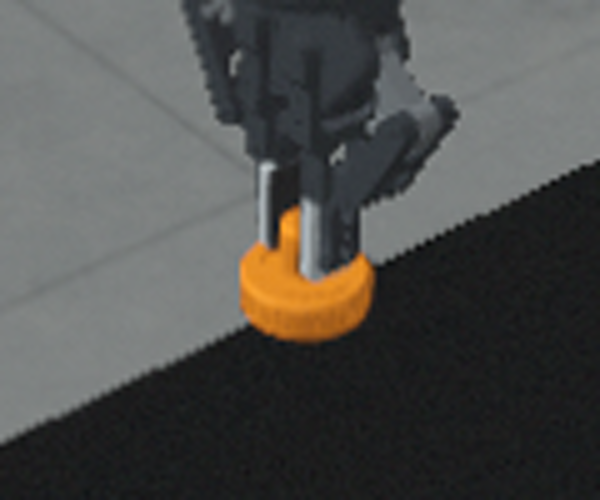

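Call:
send_rows([
  [[-3.5,-3.0,1.4,0,0,0,1.5],[-7.0,-6.1,2.9,0,0,0,1.5],[-10.5,-9.1,4.3,0,0,0,1.5],[-14.0,-12.1,5.7,0,0,0,1.5],[-12.5,-16.5,7.9,0,0,0,1.5],[-11.0,-20.9,10.0,0,0,0,1.5],[-9.5,-25.3,12.1,0,0,0,1.5],[-9.5,-25.3,12.1,0,0,0,1.5]],
])

```text
time: 5.75
eef_pos: [0.5269, 0.0349, 0.2201]
tcp_rot: [0.007, 1.563, -0.0]
wrist_force: [-0.4, -0.1, -0.6]
grip_width: 0.202
```

```bash
python3 - <<'E'
from h import *
plan([(.5238,.0373,z,0,1.5) for z in(.20,.18,.162,.162,.162,.162,.162,.162)])
E
```

```text
[2.01, 0.23, -0.33, -0.3, 0.4, -0.2, 1.5],
[4.01, 0.22, -0.34, -0.3, 0.4, -0.2, 1.5],
[5.81, 0.21, -0.35, -0.3, 0.4, -0.2, 1.5],
[5.81, 0.21, -0.35, -0.3, 0.4, -0.2, 1.5],
[5.81, 0.21, -0.35, -0.3, 0.4, -0.2, 1.5],
[5.81, 0.21, -0.35, -0.3, 0.4, -0.2, 1.5],
[5.81, 0.21, -0.35, -0.3, 0.4, -0.2, 1.5],
[5.81, 0.21, -0.35, -0.3, 0.4, -0.2, 1.5],
5.75 [0.5269 0.0349 0.2201] [-0.4 -0.1 -0.6] 0.20220900620637058 [-0.08  0.35  1.54  0.    1.24 -0.08]
```

Call:
send_rows([
  [[2.0,0.2,-0.3,-0.3,0.4,-0.2,1.5],[4.0,0.2,-0.3,-0.3,0.4,-0.2,1.5],[5.8,0.2,-0.3,-0.3,0.4,-0.2,1.5],[5.8,0.2,-0.3,-0.3,0.4,-0.2,1.5],[5.8,0.2,-0.3,-0.3,0.4,-0.2,1.5],[5.8,0.2,-0.3,-0.3,0.4,-0.2,1.5],[5.8,0.2,-0.3,-0.3,0.4,-0.2,1.5],[5.8,0.2,-0.3,-0.3,0.4,-0.2,1.5]],
])

```text
time: 6.55
eef_pos: [0.5247, 0.0372, 0.1629]
tcp_rot: [-0.0, 1.569, 0.001]
wrist_force: [1.0, 0.3, 0.0]
grip_width: 0.202
```

```bash
python3 - <<'E'
from h import *
s=get_state(); p=s["eef_pos"]; print(p.round(4),s["wrist_force"].round(1))
ims={c:snapshot(c) for c in("side","top")}
for c in ims:
    u=proj(c,[[p[0],p[1],p[2]-.02]])[0].astype(int)
    im=ims[c]
    cv2.imwrite(f"pics/h1_{c}_full.png",im[:,:,::-1])
    a=cv2.resize(im[u[1]-40:u[1]+40,u[0]-50:u[0]+50],None,fx=5,fy=5,interpolation=cv2.INTER_CUBIC); cv2.imwrite(f"pics/h1_{c}.png",a[:,:,::-1])
a=np.vstack([cv2.imread('pics/h1_side.png'),cv2.imread('pics/h1_top.png')]);cv2.imwrite('pics/h1.png',cv2.resize(a,None,fx=.75,fy=.75))
E
```

```text
[0.5247 0.0372 0.1629] [1.  0.3 0. ]
```

View pics/h1.png

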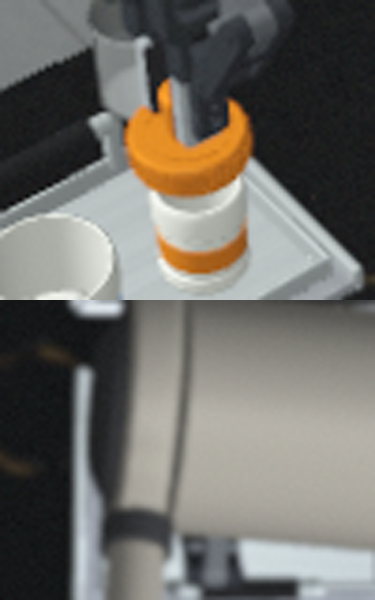

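```bash
cat >> h.py <<'E'
def hoverfit(im,col,R,z,x0,calR):
    "fit outline of lid skirt lower/side boundary in the side view; calR: radius inflation"
    u=proj("side",[[x0[0],x0[1],z]])[0]
    m=colmask(im,col,[u[0]-34,u[1]-36,u[0]+34,u[1]+24],0)
    cs,_=cv2.findContours(m.astype(np.uint8),cv2.RETR_EXTERNAL,cv2.CHAIN_APPROX_NONE); c=max(cs,key=len).reshape(-1,2).astype(float)
    # keep contour points below the skirt centre row
    def res(p):
        h=cv2.convexHull(proj("side",lidparts(p[0],p[1],z,R+calR)[0]).astype(np.float32))
        k=c[c[:,1]>u[1]-6]
        return np.array([cv2.pointPolygonTest(h,(float(q[0]),float(q[1])),True) for q in k])-.5
    s=least_squares(res,x0,diff_step=1e-3,loss="soft_l1"); return s.x,np.abs(s.fun).mean(),m
E
python3 - <<'E'
from h import *
im0=cv2.imread("pics/side0.png")[:,:,::-1].copy()
for cr in (0,.0007,.0014):
  for n,col,R,x in(("small","orange",.0245,(.4026,.2915)),("large","blue",.0325,(.5101,.2672)),("green","green",.0285,(.6152,.3179))):
    r=hoverfit(im0,col,R,0,x,cr); print(cr,n,r[0].round(4),r[1].round(3))
im=cv2.imread("pics/h1_side_full.png")[:,:,::-1].copy()
for cr in (0,.0007,.0014):
  r=hoverfit(im,"orange",.0245,.1629-.017,(.5247,.038),cr); print(cr,r[0].round(4),r[1].round(3))
g=cv2.cvtColor(im0,cv2.COLOR_RGB2GRAY)
for n,R,x in(("small",.02,(.5238,.038)),("large",.028,(.524,-.034))): print(n,edgefit(g,"side",.123,R,x))
# overlay
S=6;u0,v0=190,220
a=cv2.resize(im[v0:v0+90,u0:u0+100],None,fx=S,fy=S,interpolation=cv2.INTER_CUBIC)[:,:,::-1].copy()
def dr(P,col):
    q=((proj("side",P)-[u0,v0]+.5)*S-.5).round().astype(int); cv2.polylines(a,[q],True,col,1)
dr(circ(*r[0],.1459,.0245),(0,255,0));dr(circ(*r[0],.1459,.0225),(255,255,0))
dr(circ(.5228,.0378,.123,.02),(255,0,0));dr(circ(.5228,.0378,.073,.02),(255,0,0))
cv2.imwrite("pics/ov1.png",a)
E
```

```text
0 small [0.4037 0.29  ] 0.423
0 large [0.511  0.2661] 0.341
0 green [0.6153 0.3172] 0.42
0.0007 small [0.403  0.2905] 0.301
0.0007 large [0.5103 0.2667] 0.237
0.0007 green [0.6147 0.3178] 0.286
0.0014 small [0.4023 0.2911] 0.21
0.0014 large [0.5096 0.2672] 0.238
0.0014 green [0.614  0.3184] 0.253
0 [0.5264 0.0353] 2.949
0.0007 [0.5258 0.0359] 2.935
0.0014 [0.525  0.0365] 2.999
small (array([0.5228948 , 0.03782654]), np.float64(-21.006784439086914))
large (array([ 0.52369497, -0.03439384]), np.float64(-27.686925888061523))
```

View pics/ov1.png

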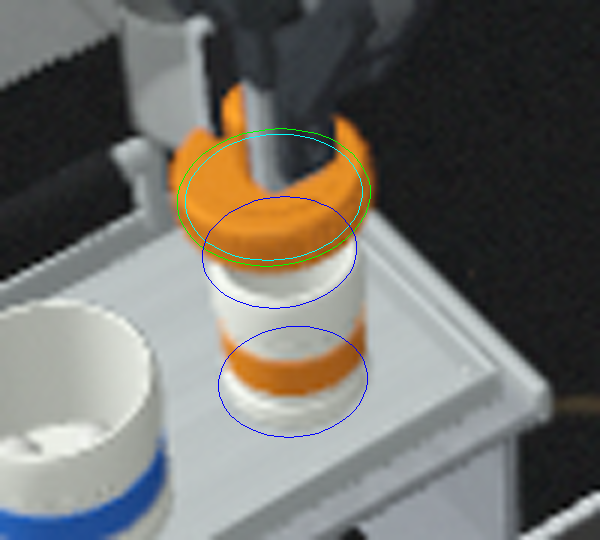

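```bash
python3 - <<'E'
from h import *
S=6
def ov(im,c,u0,v0,w,h,items):
    a=cv2.resize(im[v0:v0+h,u0:u0+w],None,fx=S,fy=S,interpolation=cv2.INTER_CUBIC)[:,:,::-1].copy()
    for P,col in items:
        q=((proj(c,P)-[u0,v0]+.5)*S-.5).round().astype(int); cv2.polylines(a,[q],True,col,1)
    return a
im=cv2.imread("pics/side0.png")[:,:,::-1].copy(); it=cv2.imread("pics/top0.png")[:,:,::-1].copy()
ps=(.5228,.0392); pl=(.5235,-.0335)
I=[(circ(*p,z,r),(0,0,255)) for p,r in((ps,.02),(pl,.028)) for z in(.123,.073)]
cv2.imwrite("pics/ov_s.png",ov(im,"side",170,240,90,80,I))
ps=(.5248,.0388); pl=(.5252,-.0328)
I=[(circ(*p,z,r),(0,0,255)) for p,r in((ps,.02),(pl,.028)) for z in(.123,.073)]
cv2.imwrite("pics/ov_t.png",ov(it,"top",350,235,85,45,I))
E
```

```text
(no output)
```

View pics/ov_s.png

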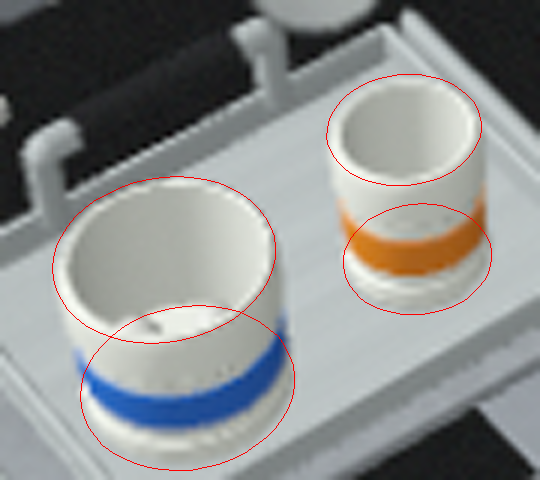

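View pics/ov_t.png

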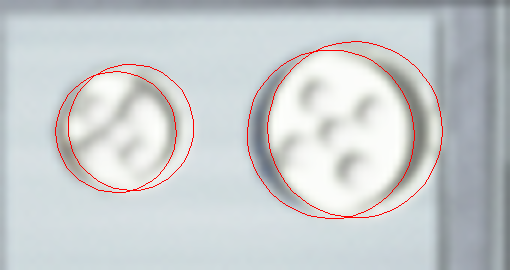

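```bash
python3 - <<'E'
import re
s=open("h.py").read()
s=s.replace("k=c[c[:,1]>u[1]-6]","k=c[(c[:,1]>u[1]-6)&(c[:,1]<u[1]+rmax)]").replace("def hoverfit(im,col,R,z,x0,calR):","def hoverfit(im,col,R,z,x0,calR,rmax=13):").replace("u[0]+34,u[1]+24]","u[0]+34,u[1]+rmax+1]")
open("h.py","w").write(s)
E
python3 - <<'E'
from h import *
im=cv2.imread("pics/h1_side_full.png")[:,:,::-1].copy()
for rm in(12,14,16):
  r=hoverfit(im,"orange",.0245,.1629-.017,(.5247,.038),.0014,rm); print(r[0].round(4),r[1].round(3))
S=6;u0,v0=190,220
a=cv2.resize(im[v0:v0+90,u0:u0+100],None,fx=S,fy=S,interpolation=cv2.INTER_CUBIC)[:,:,::-1].copy()
def dr(P,col):
    q=((proj("side",P)-[u0,v0]+.5)*S-.5).round().astype(int); cv2.polylines(a,[q],True,col,1)
for z in(.1459,.1609): dr(circ(*r[0],z,.0245),(0,255,0))
dr(circ(.5228,.0395,.123,.02),(255,0,0))
cv2.imwrite("pics/ov2.png",a)
E
```

```text
[0.5239 0.0373] 3.006
[0.525  0.0365] 2.999
[0.525  0.0365] 2.999
```

View pics/ov2.png

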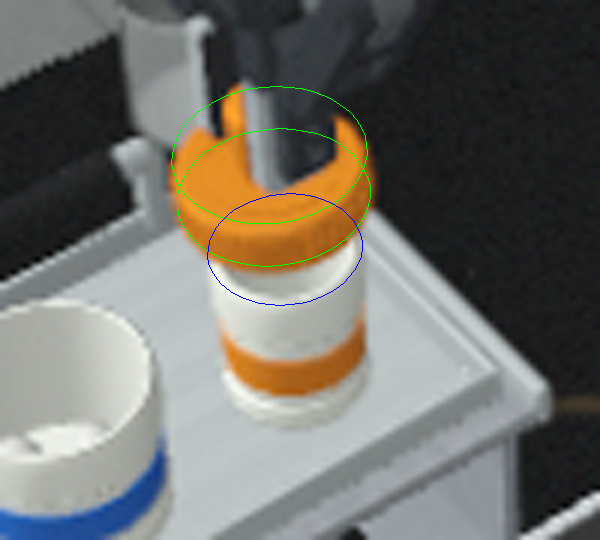

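```bash
sed -i 's/diff_step=1e-3,loss="soft_l1"/diff_step=1e-3,loss="cauchy",f_scale=.3/; s/np.abs(s.fun).mean()/np.median(np.abs(s.fun))/' h.py
python3 - <<'E'
from h import *
im0=cv2.imread("pics/side0.png")[:,:,::-1].copy()
im=cv2.imread("pics/h1_side_full.png")[:,:,::-1].copy()
for cr in(.0007,.0014):
  r=hoverfit(im0,"orange",.0245,0,(.4026,.2915),cr,20); print(r[0].round(4),r[1].round(3))
  for dz in(0,.001):
    r=hoverfit(im,"orange",.0245,.1629-.017+dz,(.5255,.0375),cr,16); print(dz,r[0].round(4),r[1].round(3))
# pot small: rim fit using mask of white vs tray? contour of saturation-free bright
g=cv2.cvtColor(im0,cv2.COLOR_RGB2GRAY).astype(float)
for c,u in(("side",[[226,262],[251,262]]),):
    print(np.round(g[262,218:258]))
    print(np.round(g[266,218:258]))
it=cv2.cvtColor(cv2.imread("pics/top0.png"),cv2.COLOR_BGR2GRAY)
print(it[254,355:385]); print(it[240:272,371])
E
```

```text
[0.4027 0.2904] 0.203
0 [0.526  0.0359] 0.308
0.001 [0.5269 0.0354] 0.313
[0.4022 0.2911] 0.126
0 [0.5255 0.0366] 0.334
0.001 [0.5264 0.0362] 0.336
[193. 193. 194. 193. 192. 190. 193. 230. 215. 145. 151. 156. 161. 163.
 166. 167. 169. 170. 171. 172. 173. 175. 182. 191. 198. 204. 210. 216.
 221. 224. 236. 186. 164. 194. 202. 177. 176. 185. 200. 197.]
[191. 191. 191. 193. 194. 193. 204. 229. 248. 233. 184. 155. 159. 162.
 163. 166. 169. 170. 172. 172. 172. 175. 180. 189. 196. 201. 208. 224.
 220. 186. 162. 154. 156. 179. 181. 181. 182. 192. 205. 178.]
[219 219 219 212 187 173 197 221 220 223 236 242 236 219 195 192 215 233
 245 248 248 240 205 161 181 221 229 223 217 217]
[213 213 215 217 215 213 223 224 224 222 203 185 188 202 215 226 236 236
 220 202 204 219 228 237 241 243 236 223 218 219 221 220]
```

```bash
python3 - <<'E'
from h import *
b=proj("side",[[.5257,.0364,.146]])
for d in([-.002,.002],[-.003,.003],[.001,0],[0,.001],[-.001,.003]): print(d,(proj("side",[[.5257+d[0],.0364+d[1],.146]])-b).round(2)*6)
plan([(.5227,.0395,z,0,1.5) for z in(.163,.155,.150,.150,.150,.150,.150,.150)])
E
```

```text
[-0.002, 0.002] [[ 2.22 -7.86]]
[-0.003, 0.003] [[  3.36 -11.76]]
[0.001, 0] [[2.16 2.22]]
[0, 0.001] [[ 3.3  -1.68]]
[-0.001, 0.003] [[ 7.68 -7.32]]
[-0.05, 0.24, -0.18, 0.0, 0.1, -0.0, 1.5],
[0.75, 0.23, -0.18, 0.0, 0.1, -0.0, 1.5],
[1.25, 0.23, -0.18, 0.0, 0.1, -0.0, 1.5],
[1.25, 0.23, -0.18, 0.0, 0.1, -0.0, 1.5],
[1.25, 0.23, -0.18, 0.0, 0.1, -0.0, 1.5],
[1.25, 0.23, -0.18, 0.0, 0.1, -0.0, 1.5],
[1.25, 0.23, -0.18, 0.0, 0.1, -0.0, 1.5],
[1.25, 0.23, -0.18, 0.0, 0.1, -0.0, 1.5],
6.65 [0.5245 0.0371 0.1625] [-0.   0.  -0.6] 0.20229949582497686 [-0.08  0.41  1.63  0.    1.11 -0.08]
```

```bash
python3 - <<'E'
from h import *
im=cv2.imread("pics/h1_side_full.png")[:,:,::-1].copy()
# saturation-ish profile for orange lid rows
d=im[...,0].astype(int)-im[...,2]
for v in range(248,266,3): print(v,d[v,214:256].tolist())
g=cv2.cvtColor(im,cv2.COLOR_RGB2GRAY)
for v in range(268,292,4): print(v,g[v,218:260].tolist())
print(proj("side",[[.5257,.0364,.146],[.5257,.0364,.161],[.5228,.0392,.123],[.5228,.0392,.11],[.5228,.0392,.073]]))
E
```

```text
248 [-6, -5, -5, -5, 124, 183, 192, 193, 192, 193, 189, 190, 192, 191, 191, 185, 171, 93, -3, -9, -8, -7, -9, -12, -9, -7, -7, -6, -5, 73, 154, 188, 190, 191, 191, 186, 149, 109, 40, -2, 0, -2]
251 [-6, -5, -7, -6, 97, 190, 198, 193, 190, 188, 190, 190, 192, 191, 193, 192, 189, 190, 180, 111, 38, -9, -7, 51, 131, 163, 180, 192, 192, 191, 188, 192, 193, 193, 171, 143, 139, 127, 54, 0, -2, -3]
254 [-7, -8, -6, -7, 36, 111, 181, 199, 203, 194, 193, 190, 191, 187, 187, 188, 190, 194, 193, 190, 192, 192, 193, 192, 181, 183, 181, 185, 187, 192, 191, 183, 163, 143, 149, 135, 139, 89, 35, -1, -2, -1]
257 [-6, -7, -7, -6, -5, 42, 122, 162, 173, 177, 182, 189, 194, 195, 193, 191, 189, 190, 192, 190, 186, 189, 188, 184, 183, 178, 173, 170, 155, 144, 138, 144, 139, 136, 139, 134, 45, -4, -9, -8, -7, -5]
260 [-6, -7, -7, -8, -8, -8, -2, 28, 110, 170, 164, 167, 162, 160, 157, 157, 157, 155, 153, 157, 155, 158, 144, 143, 140, 141, 143, 148, 138, 141, 136, 140, 135, 131, 25, 10, -7, -7, -9, -8, -8, -8]
263 [-8, -8, -8, -8, -8, -8, -7, -8, -9, -4, 15, 64, 128, 162, 161, 159, 154, 151, 145, 142, 140, 
[... 821 characters left out ...]
 146, 148, 150, 147, 144, 137, 125, 116, 112, 104, 104, 101, 101, 99, 106, 144, 162, 188, 194, 195, 195, 195, 193, 193, 194]
284 [193, 193, 192, 191, 194, 195, 196, 197, 197, 207, 239, 244, 215, 180, 145, 129, 124, 119, 117, 111, 109, 108, 109, 107, 105, 106, 126, 135, 152, 163, 172, 161, 157, 182, 192, 193, 194, 192, 191, 192, 191, 192]
288 [197, 197, 196, 196, 198, 198, 196, 192, 191, 192, 191, 188, 201, 213, 212, 207, 206, 209, 212, 212, 209, 203, 192, 180, 174, 173, 170, 166, 168, 168, 185, 191, 191, 191, 192, 192, 193, 195, 194, 194, 192, 198]
[[235.28828203 252.44269295]
 [234.56627353 245.40446073]
 [236.84535009 261.05680472]
 [237.43767533 266.81838909]
 [239.07596525 282.60568289]]
```

Call:
send_rows([
  [[0.2,0.27,-0.2,0,0.1,0,1.5],[0.8,0.27,-0.2,0,0.1,0,1.5],[1.5,0.27,-0.2,0,0.1,0,1.5],[1.8,0.27,-0.2,0,0.1,0,1.5],[1.8,0.27,-0.2,0,0.1,0,1.5],[1.8,0.27,-0.2,0,0.1,0,1.5],[1.8,0.27,-0.2,0,0.1,0,1.5],[1.8,0.27,-0.2,0,0.1,0,1.5]],
])

```text
time: 7.45
eef_pos: [0.5227, 0.0399, 0.1447]
tcp_rot: [-0.0, 1.571, 0.001]
wrist_force: [-0.4, 0.1, -0.9]
grip_width: 0.204
```

```bash
cat >> h.py <<'E'
def ovside(im,fn,items,u0,v0,w=100,h=90,S=6,c="side"):
    a=cv2.resize(im[v0:v0+h,u0:u0+w],None,fx=S,fy=S,interpolation=cv2.INTER_CUBIC)[:,:,::-1].copy()
    for P,col in items:
        q=((proj(c,P)-[u0,v0]+.5)*S-.5).round().astype(int); cv2.polylines(a,[q],True,col,1)
    cv2.imwrite(fn,a)
E
python3 - <<'E'
from h import *
s=get_state();p=s["eef_pos"];print(p.round(4),s["wrist_force"].round(1))
im=snapshot("side");cv2.imwrite("pics/h2_full.png",im[:,:,::-1])
for cr in(.0007,.0014):
  r=hoverfit(im,"orange",.0245,p[2]-.017,(p[0],p[1]),cr,16); print(r[0].round(4),r[1].round(3))
ovside(im,"pics/ov3.png",[(circ(*r[0],p[2]-.017,.0245),(0,255,0)),(circ(.5228,.0397,.123,.02),(255,0,0))],190,220)
E
```

```text
[0.5227 0.0399 0.1447] [-0.4  0.1 -0.9]
[0.5241 0.0384] 0.398
[0.5238 0.0393] 0.478
```

View pics/ov3.png

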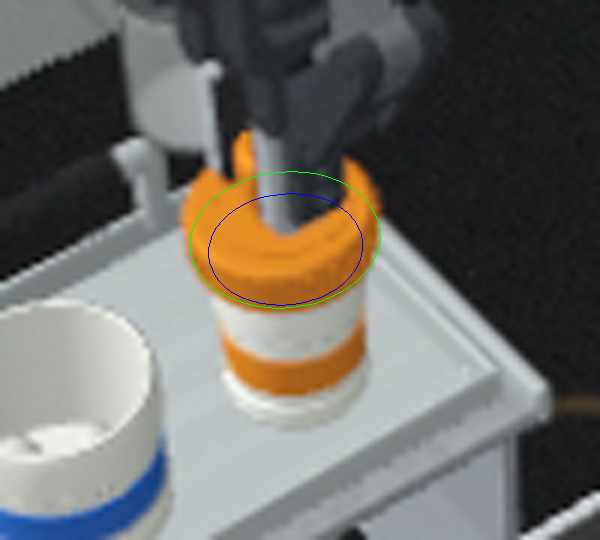

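Laterally the lid is centred on the pot: lid middle at 282.5, expected 282.7 px in the crop. Now I descend while watching the force.

Call:
send_rows([
  [[0.2,0,0,0,0,0,1.5],[0.4,0,0,0,0,0,1.5],[0.5,0,0,0,0,0,1.5],[0.6,0,0,0,0,0,1.5],[0.7,0,0,0,0,0,1.5],[0.8,0,0,0,0,0,1.5],[0.8,0,0,0,0,0,1.5],[0.8,0,0,0,0,0,1.5]],
])

```text
time: 8.3
eef_pos: [0.5227, 0.0398, 0.1367]
tcp_rot: [-0.0, 1.571, 0.001]
wrist_force: [-0.6, 0.1, -0.3]
grip_width: 0.199
```

```bash
python3 - <<'E'
from h import *
s=get_state();p=s["eef_pos"];print(p.round(4),s["wrist_force"].round(1),s["ft_torque"].round(2))
im=snapshot("side");cv2.imwrite("pics/h3_full.png",im[:,:,::-1])
ovside(im,"pics/ov4.png",[],190,220)
E
```

```text
[0.5227 0.0398 0.1367] [-0.6  0.1 -0.3] [ 0.   -0.03 -0.02]
```

View pics/ov4.png

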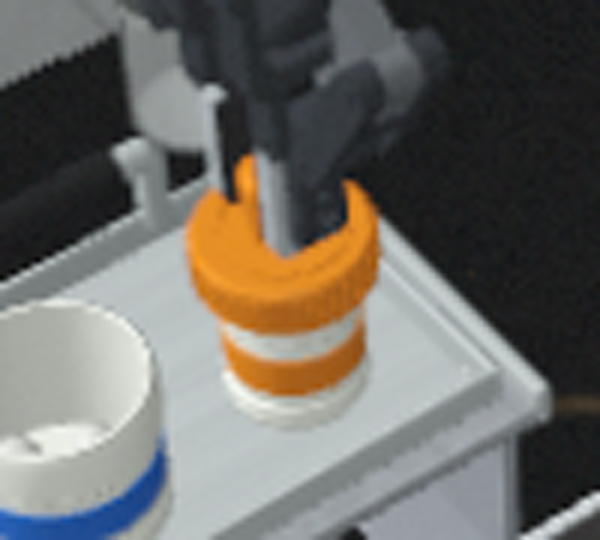

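The lid has passed the rim height with no contact force. Next it goes to the bottom.

Call:
send_rows([
  [[0.2,0,0,0,0,0,1.5],[0.4,0,0,0,0,0,1.5],[0.6,0,0,0,0,0,1.5],[0.7,0,0,0,0,0,1.5],[0.8,0,0,0,0,0,1.5],[0.9,0,0,0,0,0,1.5],[0.95,0,0,0,0,0,1.5],[0.95,0,0,0,0,0,1.5]],
])

```text
time: 9.15
eef_pos: [0.5234, 0.0399, 0.1313]
tcp_rot: [-0.001, 1.567, 0.001]
wrist_force: [-9.5, 1.0, 31.5]
grip_width: 0.2
```

```bash
python3 - <<'E'
from h import *
s=get_state();p=s["eef_pos"];print(p.round(4),s["wrist_force"].round(1),s["ft_torque"].round(2))
im=snapshot("side");cv2.imwrite("pics/h4_full.png",im[:,:,::-1])
ovside(im,"pics/ov5.png",[],190,220)
E
```

```text
[0.5234 0.0399 0.1313] [-9.5  1.  31.5] [-0.01  1.86 -0.01]
```

View pics/ov5.png

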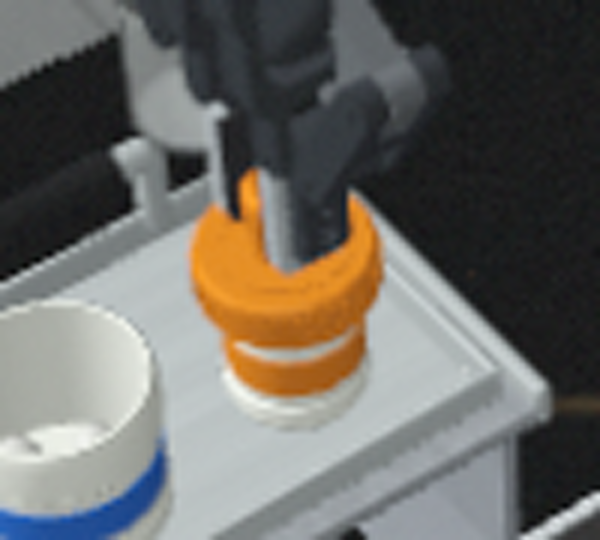

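```bash
python3 - <<'E'
from h import *
im=cv2.imread("pics/h4_full.png")[:,:,::-1].copy()
x,y=.5228,.0397
ovside(im,"pics/ov6.png",[(circ(x,y,.111,.0245),(0,255,0)),(circ(x,y,.115,.0245),(255,0,255)),(circ(x,y,.126,.0245),(0,255,0))],205,230,60,60,10)
E
```

```text
(no output)
```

View pics/ov6.png

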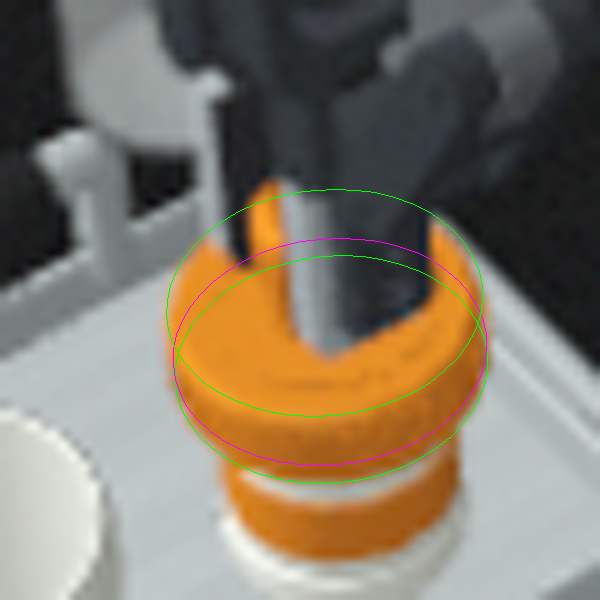

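Resistance at TCP z 131 mm with Fx −9.5 N suggests the lid binds and sits too far in +x. I'll back off a little, shift −x and press again.

Call:
send_rows([
  [[-0.2,0,-0.1,0,0,0,1.5],[-0.2,0,-0.2,0,0.2,0,1.5],[-0.2,0,-0.2,0,0.2,0,1.5],[0,0,-0.2,0,0.2,0,1.5],[0.2,0,-0.2,0,0.2,0,1.5],[0.4,0,-0.2,0,0.2,0,1.5],[0.5,0,-0.2,0,0.2,0,1.5],[0.5,0,-0.2,0,0.2,0,1.5]],
])

```text
time: 10.0
eef_pos: [0.5222, 0.0398, 0.1312]
tcp_rot: [-0.001, 1.566, 0.0]
wrist_force: [-13.8, 0.8, 43.3]
grip_width: 0.201
```

```bash
python3 - <<'E'
from h import *
s=get_state();p=s["eef_pos"];print(p.round(4),s["wrist_force"].round(1),s["ft_torque"].round(2))
im=snapshot("side");cv2.imwrite("pics/h5_full.png",im[:,:,::-1])
x,y=.5228,.0397
ovside(im,"pics/ov7.png",[(circ(x,y,.111,.0245),(0,255,0)),(circ(x,y,.126,.0245),(0,255,0))],205,230,60,60,10)
E
```

```text
[0.5222 0.0398 0.1312] [-13.8   0.8  43.3] [0.04 2.39 0.04]
```

View pics/ov7.png

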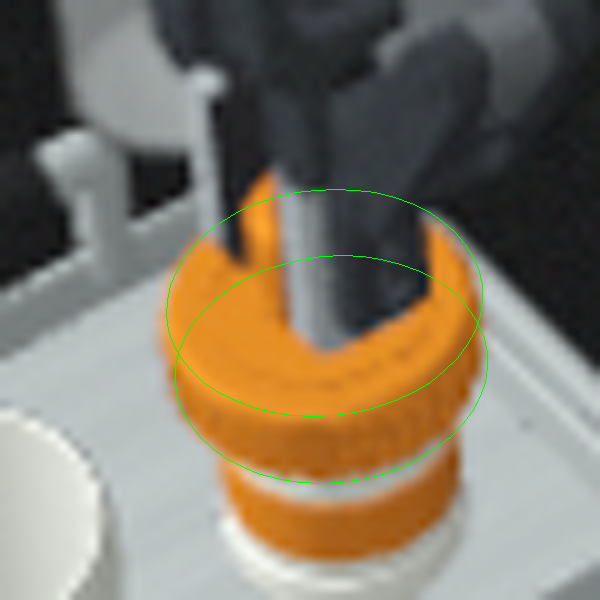

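Call:
send_rows([
  [[-0.3,0,0.1,0,0,0,1.5],[-0.4,0,0.1,0,0,0,1.5],[-0.4,0,0.1,0,0,0,4],[-0.4,0,0.1,0,0,0,4],[-0.4,0,0.1,0,0,0,4],[-3,0,0.1,0,0,0,4],[-6,0,0.1,0,0,0,4],[-8,0,0.1,0,0,0,4]],
])

```text
time: 10.85
eef_pos: [0.5232, 0.0398, 0.2124]
tcp_rot: [-0.002, 1.565, 0.0]
wrist_force: [0.7, -0.2, 0.1]
grip_width: 0.468
```

```bash
python3 - <<'E'
from h import *
s=get_state();p=s["eef_pos"];print(p.round(4),s["wrist_force"].round(1),s["grip_width"])
im=snapshot("side");cv2.imwrite("pics/h6_full.png",im[:,:,::-1])
x,y=.5228,.0397
ovside(im,"pics/ov8.png",[(circ(x,y,.111,.0245),(0,255,0)),(circ(x,y,.126,.0245),(0,255,0)),(circ(x,y,.073,.02),(0,0,255))],205,230,60,60,10)
E
```

```text
[0.5232 0.0398 0.2124] [ 0.7 -0.2  0.1] 0.468014857818744
```

View pics/ov8.png

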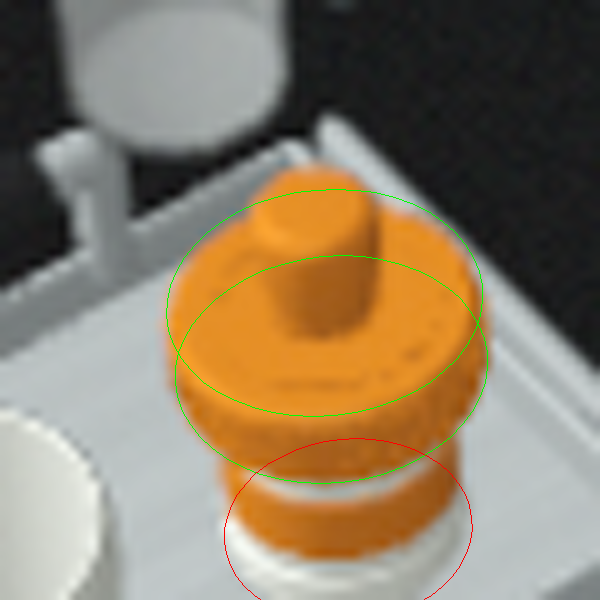

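```bash
python3 - <<'E'
from h import *
a=cv2.imread("pics/side0.png")[:,:,::-1].astype(int);b=cv2.imread("pics/h6_full.png")[:,:,::-1].astype(int)
for u in(234,237,240,243):
    print(u,"im0",(a[...,0]-a[...,2])[268:296,u].tolist()); print(u,"now",(b[...,0]-b[...,2])[268:296,u].tolist())
    for z,R in((.111,.0245),(.112,.0245),(.114,.0245),(.123,.02),(.073,.02),(.098,.02)):
        q=proj("side",circ(.5228,.0397,z,R,720)); k=q[np.abs(q[:,0]-u)<.3]; print(z,R,k[:,1].max().round(2),end=" | ")
    print()
E
```

```text
234 im0 [4, 4, 3, 5, 6, 4, 4, 5, 4, 4, 5, 38, 123, 157, 159, 159, 156, 67, 9, 3, 5, 4, 3, -9, -6, -8, -8, -8]
234 now [178, 191, 195, 183, 169, 152, 149, 147, 146, 148, 31, 43, 122, 160, 159, 155, 158, 68, 8, 4, 5, 5, 2, -7, -7, -8, -7, -9]
0.111 0.0245 277.68 | 0.112 0.0245 277.24 | 0.114 0.0245 276.37 | 0.123 0.02 270.23 | 0.073 0.02 291.26 | 0.098 0.02 280.99 | 
237 im0 [5, 3, 4, 5, 4, 4, 5, 4, 4, 6, 5, 4, 119, 148, 141, 143, 143, 143, 10, 4, 4, 4, 4, -3, -9, -7, -8, -9]
237 now [176, 189, 191, 176, 165, 152, 140, 137, 137, 136, 66, 9, 119, 144, 145, 144, 145, 145, 9, 5, 4, 4, 4, -2, -8, -8, -8, -7]
0.111 0.0245 277.81 | 0.112 0.0245 277.37 | 0.114 0.0245 276.49 | 0.123 0.02 270.33 | 0.073 0.02 291.79 | 0.098 0.02 281.3 | 
240 im0 [5, 4, 4, 4, 4, 4, 4, 4, 3, 4, 4, 26, 114, 141, 136, 141, 133, 135, 11, 5, 5, 4, 4, -2, -8, -8, -9, -8]
240 now [178, 189, 184, 173, 150, 143, 137, 138, 140, 138, 20, 27, 113, 141, 137, 138, 139, 136, 11, 5, 6, 5, 4, -2, -8, -9, -8, -8]
0.111 0.0245 277.57 | 0.112 0.0245 277.13 | 0.114 0.0245 276.23 | 0.123 0.02 269.99 | 0.073 0.02 291.8 | 0.098 0.02 281.14 | 
243 im0 [4, 4, 4, 3, 4, 4, 5, 4, 4, 4, 4, 85, 131, 137, 136, 138, 139, 25, 6, 5, 3, 5, 3, -7, -8, -8, -9, -8]
243 now [189, 191, 170, 153, 144, 139, 137, 137, 134, 67, 9, 84, 128, 137, 141, 136, 135, 26, 6, 4, 3, 4, 3, -8, -8, -8, -8, -8]
0.111 0.0245 276.91 | 0.112 0.0245 276.44 | 0.114 0.0245 275.56 | 0.123 0.02 269.1 | 0.073 0.02 291.3 | 0.098 0.02 280.44 |
```

```bash
python3 - <<'E'
from h import *
im=cv2.imread("pics/h6_full.png")[:,:,::-1].copy()
it=snapshot("top");cv2.imwrite("pics/t6_full.png",it[:,:,::-1])
x,y=.5228,.0397
ovside(im,"pics/ov9.png",[(circ(x,y,.126,.0245),(0,255,0)),(circ(x,y,.148,.00975),(0,0,255)),(circ(x,y,.126,.00975),(0,0,255))],205,230,60,60,10)
E
```

```text
(no output)
```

View pics/ov9.png

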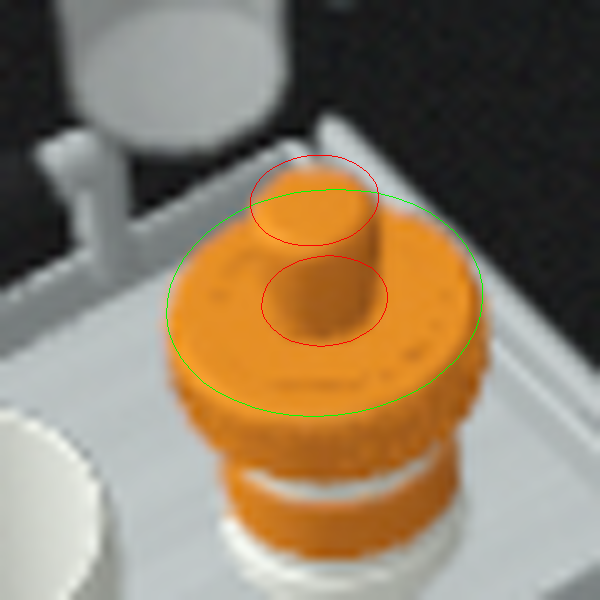

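The small lid's skirt edge matches the fully-down prediction (z 111 mm) within about 0.2 px, and its knob axis is upright, so it's seated. Next is the large lid.

```bash
python3 - <<'E'
from h import *
s=get_state();A=np.r_[s["eef_pos"],0];B=np.array([.515,.17,.2,0]);C=np.array([.510,.2668,.1,0]);D=np.array([.510,.2668,.05,0])
plan([(*(A+(B-A)*k/3),4.5) for k in(1,2,3)]+[(*(B+(C-B)*k/3),4.5) for k in(1,2,3)]+[(*(C+(D-C)*k/2),4.5) for k in(1,2)])
E
```

```text
[0.44, 4.34, -0.31, 0.1, 0.6, 0.1, 4.5],
[0.89, 8.68, -0.62, 0.1, 0.6, 0.1, 4.5],
[1.33, 13.03, -0.92, 0.1, 0.6, 0.1, 4.5],
[4.66, 16.26, -1.12, 0.1, 0.6, 0.1, 4.5],
[7.98, 19.49, -1.32, 0.1, 0.6, 0.1, 4.5],
[11.31, 22.72, -1.51, 0.1, 0.6, 0.1, 4.5],
[13.81, 22.72, -1.54, 0.1, 0.6, 0.1, 4.5],
[16.31, 22.72, -1.56, 0.1, 0.6, 0.1, 4.5],
10.95 [0.5243 0.0398 0.2135] [-0.4 -0.2 -0.6] 0.46687265886028156 [-0.07  0.35  1.56 -0.    1.22 -0.07]
```

Call:
send_rows([
  [[0.4,4.3,-0.3,0.1,0.6,0.1,4.5],[0.9,8.7,-0.6,0.1,0.6,0.1,4.5],[1.3,13.0,-0.9,0.1,0.6,0.1,4.5],[4.7,16.3,-1.1,0.1,0.6,0.1,4.5],[8.0,19.5,-1.3,0.1,0.6,0.1,4.5],[11.3,22.7,-1.5,0.1,0.6,0.1,4.5],[13.8,22.7,-1.6,0.1,0.6,0.1,4.5],[16.3,22.7,-1.6,0.1,0.6,0.1,4.5]],
])

```text
time: 11.75
eef_pos: [0.5079, 0.2673, 0.047]
tcp_rot: [-0.002, 1.574, 0.001]
wrist_force: [-0.6, 0.0, 0.3]
grip_width: 0.53
```

```bash
python3 - <<'E'
from h import *
plan([(.510,.2668,z,0,4.5) for z in(.035,.022,.0175,.0175)]+[(.510,.2668,.0175,0,1.5)]*4)
E
```

```text
[1.2, -0.05, 0.21, 0.1, -0.2, 0.0, 4.5],
[2.5, -0.05, 0.22, 0.1, -0.2, 0.0, 4.5],
[2.95, -0.05, 0.22, 0.1, -0.2, 0.0, 4.5],
[2.95, -0.05, 0.22, 0.1, -0.2, 0.0, 4.5],
[2.95, -0.05, 0.22, 0.1, -0.2, 0.0, 1.5],
[2.95, -0.05, 0.22, 0.1, -0.2, 0.0, 1.5],
[2.95, -0.05, 0.22, 0.1, -0.2, 0.0, 1.5],
[2.95, -0.05, 0.22, 0.1, -0.2, 0.0, 1.5],
11.75 [0.5079 0.2673 0.047 ] [-0.6  0.   0.3] 0.5302804382813671 [0.35 0.63 1.6  0.   0.91 0.35]
```

Call:
send_rows([
  [[1.2,-0.05,0.2,0.1,-0.2,0,4.5],[2.4,-0.05,0.2,0.1,-0.2,0,4.5],[2.9,-0.05,0.2,0.1,-0.2,0,4.5],[2.9,-0.05,0.2,0.1,-0.2,0,4.5],[2.9,-0.05,0.2,0.1,-0.2,0,1.5],[2.9,-0.05,0.2,0.1,-0.2,0,1.5],[2.9,-0.05,0.2,0.1,-0.2,0,1.5],[2.9,-0.05,0.2,0.1,-0.2,0,1.5]],
], grip_force=60)

```text
time: 12.55
eef_pos: [0.5105, 0.267, 0.0191]
tcp_rot: [0.0, 1.569, 0.0]
wrist_force: [-1.6, -1.0, 6.1]
grip_width: 0.196
```

```bash
python3 - <<'E'
from h import *
s=get_state();p=s["eef_pos"];print(p.round(4),s["wrist_force"].round(1),s["grip_width"])
im=snapshot("side");u=proj("side",[p])[0].astype(int)
ovside(im,"pics/g2.png",[],u[0]-45,u[1]-45,90,75)
Q=p.copy();Q[2]+=.1;A=np.r_[Q,0];B=np.array([.517,.12,.22,0]);C=np.array([.523,-.033,.2,0])
plan([(*p[:2],p[2]+.05,0,1.5),(*Q,0,1.5)]+[(*(A+(B-A)*k/4),1.5) for k in(1,2,3,4)]+[(*(B+(C-B)*k/4),1.5) for k in(1,2,3,4)])
E
```

```text
[0.5105 0.267  0.0191] [-1.6 -1.   6.1] 0.19573957575878742
[-5.0, -0.0, 0.01, -0.0, 0.1, -0.0, 1.5],
[-10.0, 0.0, 0.02, -0.0, 0.1, -0.0, 1.5],
[-12.52, -3.67, 0.19, -0.0, 0.1, -0.0, 1.5],
[-15.04, -7.35, 0.35, -0.0, 0.1, -0.0, 1.5],
[-17.57, -11.02, 0.52, -0.0, 0.1, -0.0, 1.5],
[-20.09, -14.69, 0.69, -0.0, 0.1, -0.0, 1.5],
[-19.59, -18.52, 0.84, -0.0, 0.1, -0.0, 1.5],
[-19.09, -22.34, 0.99, -0.0, 0.1, -0.0, 1.5],
[-18.59, -26.17, 1.14, -0.0, 0.1, -0.0, 1.5],
[-18.1, -29.99, 1.29, -0.0, 0.1, -0.0, 1.5],
12.6 [0.5105 0.267  0.0191] [-1.  -1.8  6.6] 0.19426727576390287 [ 0.35  0.67  1.62 -0.    0.85  0.35]
```

View pics/g2.png

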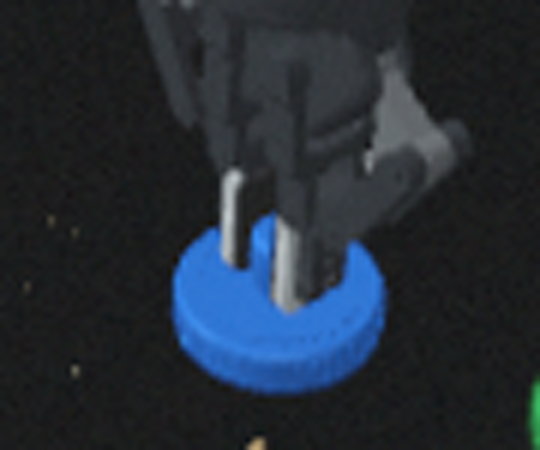

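The gripped lid sits about 19.5 mm below the TCP because the fingertips rest on the lid top. That explains the 131 mm stop and confirms the small lid is seated. Now I lift and carry.

Call:
send_rows([
  [[-3,0,0,0,0,0,1.5],[-7,0,0,0,0,0,1.5],[-11,-2.0,0.1,0,0,0,1.5],[-15,-6.0,0.3,0,0,0,1.5],[-18,-10.0,0.5,0,0,0,1.5],[-20,-14.5,0.7,0,0,0,1.5],[-20,-19,0.9,0,0,0,1.5],[-20,-23.5,1.0,0,0,0,1.5]],
])

```text
time: 13.4
eef_pos: [0.5203, 0.03, 0.2204]
tcp_rot: [-0.0, 1.566, -0.0]
wrist_force: [1.0, -0.0, -0.7]
grip_width: 0.197
```

```bash
python3 - <<'E'
from h import *
s=get_state();print(s["grip_width"])
plan([(.5225,-.01,.21,0,1.5),(.5225,-.033,.20,0,1.5),(.5225,-.033,.18,0,1.5),(.5225,-.033,.1625,0,1.5)])
E
```

```text
0.19653361279394282
[1.04, -4.0, 0.21, 0.0, 0.3, 0.0, 1.5],
[2.04, -6.3, 0.21, 0.0, 0.3, 0.0, 1.5],
[4.04, -6.3, 0.2, 0.0, 0.3, 0.0, 1.5],
[5.79, -6.3, 0.19, 0.0, 0.3, 0.0, 1.5],
13.4 [0.5203 0.03   0.2204] [ 1.  -0.  -0.7] 0.19653361279394282 [-0.09  0.34  1.56  0.    1.24 -0.09]
```

Call:
send_rows([
  [[0.5,-3.0,0.1,0,0.3,0,1.5],[1.0,-6.3,0.2,0,0.3,0,1.5],[2.0,-6.3,0.2,0,0.3,0,1.5],[4.0,-6.3,0.2,0,0.3,0,1.5],[5.8,-6.3,0.2,0,0.3,0,1.5],[5.8,-6.3,0.2,0,0.3,0,1.5],[5.8,-6.3,0.2,0,0.3,0,1.5],[5.8,-6.3,0.2,0,0.3,0,1.5]],
])

```text
time: 14.2
eef_pos: [0.5232, -0.0327, 0.1635]
tcp_rot: [-0.001, 1.569, 0.0]
wrist_force: [-0.4, -0.1, 0.1]
grip_width: 0.198
```

```bash
python3 - <<'E'
from h import *
s=get_state();p=s["eef_pos"];print(p.round(4),s["wrist_force"].round(1))
im=snapshot("side");cv2.imwrite("pics/k1_full.png",im[:,:,::-1])
z=p[2]-.0193
for cr in(.0007,.0014):
  r=hoverfit(im,"blue",.0325,z,(p[0],p[1]),cr,16); print(r[0].round(4),r[1].round(3))
im0=cv2.imread("pics/side0.png")[:,:,::-1]
d=im[...,2].astype(int)-im[...,0]
uu=proj("side",[[p[0],p[1],z+.0075]])[0]; print(uu)
for v in range(int(uu[1])-4,int(uu[1])+12,3): 
    row=d[v]; k=np.where(row[160:250]>90)[0]+160; print(v,k.min(),k.max(),row[k.min()-2:k.min()+3],row[k.max()-2:k.max()+3])
g=cv2.cvtColor(im0.copy(),cv2.COLOR_RGB2GRAY)
for v in(284,288,292): print(v,g[v,172:188].tolist(),g[v,208:226].tolist())
pot=(.5235,-.0335)
print(proj("side",[[*pot,.123],[*pot,.11],[*pot,.1]]).round(2))
ovside(im,"pics/ok1.png",[(circ(*r[0],z,.0325),(0,255,0)),(circ(*pot,.123,.028),(0,0,255))],160,230)
E
```

```text
[ 0.5232 -0.0327  0.1635] [-0.4 -0.1  0.1]
[ 0.5215 -0.0321] 0.371
[ 0.5209 -0.0315] 0.424
[194.8802764  269.11765718]
265 173 216 [  2  26 122 169 163] [164 159 131  67  25]
268 173 216 [ -2  87 156 167 165] [162 148 113  88  31]
271 173 216 [ -1  78 155 177 163] [126 114 112  87  29]
274 173 216 [  3  11  92 158 175] [102 104 107  34   9]
277 175 215 [ 15  76 136 162 169] [110 111  99  32   9]
280 176 212 [  7  30 109 144 144] [118 108 113  76  26]
284 [188, 189, 189, 190, 191, 190, 190, 215, 223, 164, 141, 146, 149, 153, 155, 159] [206, 210, 214, 217, 221, 229, 228, 143, 157, 185, 194, 193, 192, 192, 193, 195, 197, 197]
288 [188, 188, 189, 190, 190, 191, 190, 212, 246, 239, 174, 142, 147, 150, 154, 156] [203, 207, 211, 220, 226, 161, 154, 149, 153, 179, 197, 197, 197, 196, 198, 197, 197, 193]
292 [190, 191, 190, 190, 190, 190, 188, 189, 206, 232, 237, 247, 237, 194, 165, 156] [220, 171, 168, 163, 160, 156, 152, 148, 144, 162, 193, 193, 193, 192, 193, 193, 193, 193]
[[196.87 282.52]
 [197.9  288.24]
 [198.68 292.57]]
```

View pics/ok1.png

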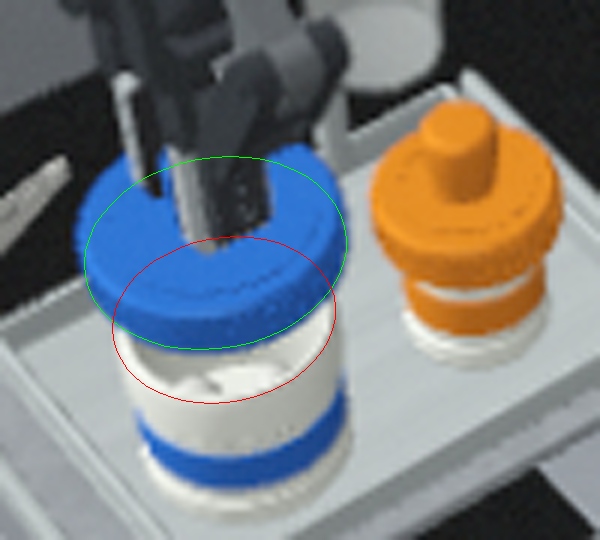

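Lid middle at column 194.8 and the pot's sides (178.6 to 217.0) give a lateral error under 0.5 mm. The small lid confirmed that side-view pot coordinates match the robot's. I'll descend in steps.

Call:
send_rows([
  [[0.6,-0.06,0,0,0,0,1.5],[1.2,-0.06,0,0,0,0,1.5],[1.7,-0.06,0,0,0,0,1.5],[2.0,-0.06,0,0,0,0,1.5],[2.2,-0.06,0,0,0,0,1.5],[2.4,-0.06,0,0,0,0,1.5],[2.5,-0.06,0,0,0,0,1.5],[2.5,-0.06,0,0,0,0,1.5]],
])

```text
time: 15.05
eef_pos: [0.5232, -0.0334, 0.1384]
tcp_rot: [-0.001, 1.569, 0.0]
wrist_force: [0.1, 0.4, -0.1]
grip_width: 0.199
```

```bash
python3 - <<'E'
from h import *
s=get_state();p=s["eef_pos"];print(p.round(4),s["wrist_force"].round(1))
im=snapshot("side");cv2.imwrite("pics/k2_full.png",im[:,:,::-1])
ovside(im,"pics/ok2.png",[],160,230)
E
```

```text
[ 0.5232 -0.0334  0.1384] [ 0.1  0.4 -0.1]
```

View pics/ok2.png

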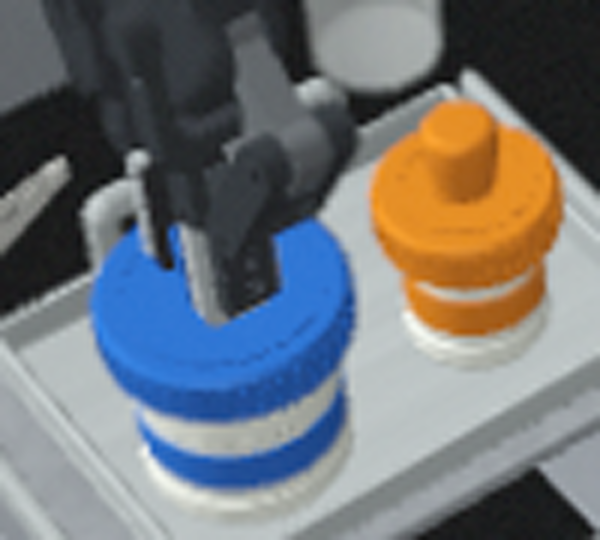

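Engaged without force. I'll push to the bottom with a small overtravel.

Call:
send_rows([
  [[0.2,0,0,0,0,0,1.5],[0.4,0,0,0,0,0,1.5],[0.6,0,0,0,0,0,1.5],[0.8,0,0,0,0,0,1.5],[0.9,0,0,0,0,0,1.5],[1.0,0,0,0,0,0,1.5],[1.1,0,0,0,0,0,1.5],[1.1,0,0,0,0,0,1.5]],
])

```text
time: 15.9
eef_pos: [0.5234, -0.0335, 0.1299]
tcp_rot: [-0.001, 1.568, -0.0]
wrist_force: [-7.0, 1.6, 20.1]
grip_width: 0.194
```

```bash
python3 - <<'E'
from h import *
s=get_state();p=s["eef_pos"];print(p.round(4),s["wrist_force"].round(1))
E
```

```text
[ 0.5234 -0.0335  0.1299] [-7.   1.6 20.1]
```

Call:
send_rows([
  [[-0.1,0,0,0,0,0,1.5],[-0.2,0,0,0,0,0,1.5],[-0.2,0,0,0,0,0,4],[-0.2,0,0,0,0,0,4],[-0.2,0,0,0,0,0,4],[-3,0,0,0,0,0,4],[-6,0,0,0,0,0,4],[-9,0,-2,0,0,0,4]],
])

```text
time: 16.7
eef_pos: [0.5042, -0.0336, 0.2204]
tcp_rot: [-0.002, 1.567, -0.0]
wrist_force: [0.2, 0.1, 1.0]
grip_width: 0.47
```

```bash
python3 - <<'E'
from h import *
s=get_state();p=s["eef_pos"];print(p.round(4),s["wrist_force"].round(1))
im=snapshot("side");cv2.imwrite("pics/k3_full.png",im[:,:,::-1])
a=(.5228,.0397);b=(.5235,-.0335)
ovside(im,"pics/ok3.png",[(circ(*a,.111,.0245),(0,255,0)),(circ(*a,.126,.0245),(0,255,0)),(circ(*b,.111,.0325),(0,255,0)),(circ(*b,.126,.0325),(0,255,0))],160,230)
d=im[...,2].astype(int)-im[...,0]
for u in(190,197,204):
    q=proj("side",circ(*b,.111,.0325,720)); k=q[np.abs(q[:,0]-u)<.3][:,1].max(); v=int(k); print(u,k.round(2),v-4,d[v-4:v+6,u].tolist())
H=np.array([[.4567,.0024,.106]]); S=np.array([p])
A=np.r_[p,0];B=np.array([.4567,.0024,.17,0])
plan([(*(A+(B-A)*k/4),5) for k in(1,2,3,4)])
ovside(im,"pics/ok3h.png",[(np.array([[.4567-.0007*t/50,.0024+t/1000,.106]for t in(-26,26)]),(0,255,0))],150,235,70,50,8)
E
```

```text
[ 0.5042 -0.0336  0.2204] [0.2 0.1 1. ]
190 303.76 299 [129, 128, 129, 128, 69, 52, 127, 140, 141, 143]
197 304.26 300 [119, 118, 117, 104, 39, 21, 109, 120, 123, 118]
204 303.03 299 [114, 111, 116, 90, 32, 9, 93, 117, 114, 116]
[1.74, 0.91, -1.05, 0.1, 0.5, 0.1, 5.0],
[2.99, 1.81, -2.25, 0.1, 0.5, 0.1, 5.0],
[4.24, 2.71, -3.45, 0.1, 0.5, 0.1, 5.0],
[5.49, 3.62, -4.64, 0.1, 0.5, 0.1, 5.0],
16.75 [ 0.5027 -0.0336  0.2253] [ 0.2 -0.8  3.5] 0.47291364835562916 [-0.22  0.3   1.6  -0.    1.23 -0.22]
```

View pics/ok3.png

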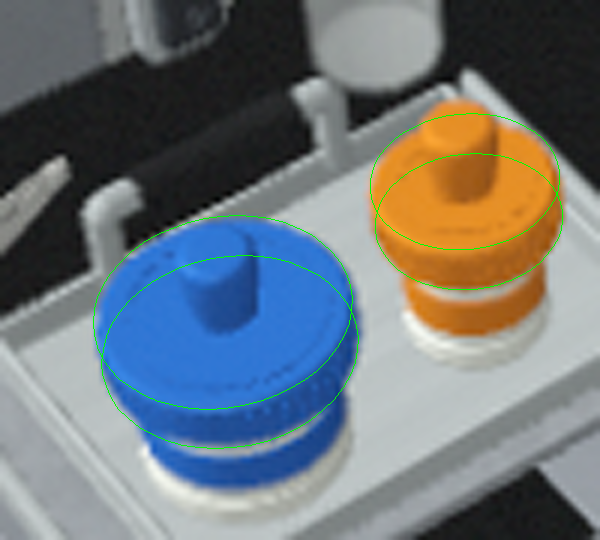

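View pics/ok3h.png

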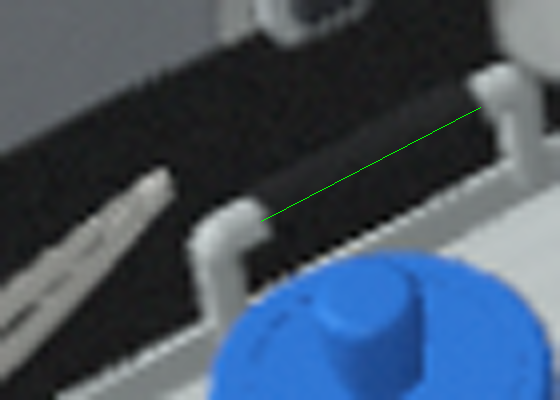

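Both lids sit level with the same thin white gap above the bands: blue at about (225,440) and orange at about (468,290) in the crop. The large one bottomed at TCP 129.9 mm with 20 N. Now the handle.

```bash
python3 - <<'E'
from h import *
s=get_state();A=np.r_[s["eef_pos"],0];B=np.array([.456,.0024,.165,0])
plan([(*(A+(B-A)*k/2),3.5) for k in(1,2)]+[(.456,.0024,z,0,3.5) for z in(.15,.13,.115,.115,.115,.115)])
E
```

```text
[2.99, 1.81, -2.36, 0.1, 0.5, 0.1, 3.5],
[5.99, 3.62, -4.72, 0.1, 0.5, 0.1, 3.5],
[7.49, 3.62, -4.73, 0.1, 0.5, 0.1, 3.5],
[9.49, 3.63, -4.75, 0.1, 0.5, 0.1, 3.5],
[10.99, 3.63, -4.76, 0.1, 0.5, 0.1, 3.5],
[10.99, 3.63, -4.76, 0.1, 0.5, 0.1, 3.5],
[10.99, 3.63, -4.76, 0.1, 0.5, 0.1, 3.5],
[10.99, 3.63, -4.76, 0.1, 0.5, 0.1, 3.5],
16.75 [ 0.5027 -0.0336  0.2253] [ 0.2 -0.8  3.5] 0.47291364835562916 [-0.22  0.3   1.6  -0.    1.23 -0.22]
```

Call:
send_rows([
  [[3.0,1.8,-2.4,0.1,0.5,0.1,3.5],[6.0,3.6,-4.7,0.1,0.5,0.1,3.5],[7.5,3.6,-4.7,0.1,0.5,0.1,3.5],[9.0,3.6,-4.7,0.1,0.5,0.1,3.5],[10.0,3.6,-4.7,0.1,0.5,0.1,3.5],[10.0,3.6,-4.7,0.1,0.5,0.1,3.5],[10.0,3.6,-4.7,0.1,0.5,0.1,3.5],[10.0,3.6,-4.7,0.1,0.5,0.1,3.5]],
])

```text
time: 17.55
eef_pos: [0.4571, 0.002, 0.1255]
tcp_rot: [-0.0, 1.57, -0.001]
wrist_force: [0.6, 0.1, -0.9]
grip_width: 0.409
```

```bash
python3 - <<'E'
from h import *
s=get_state();p=s["eef_pos"];print(p.round(4),s["wrist_force"].round(1),s["grip_width"])
im=snapshot("side");cv2.imwrite("pics/m1_full.png",im[:,:,::-1])
ovside(im,"pics/m1.png",[],145,215,95,80,8)
E
```

```text
[0.4571 0.002  0.1255] [ 0.6  0.1 -0.9] 0.4086713501206299
```

View pics/m1.png

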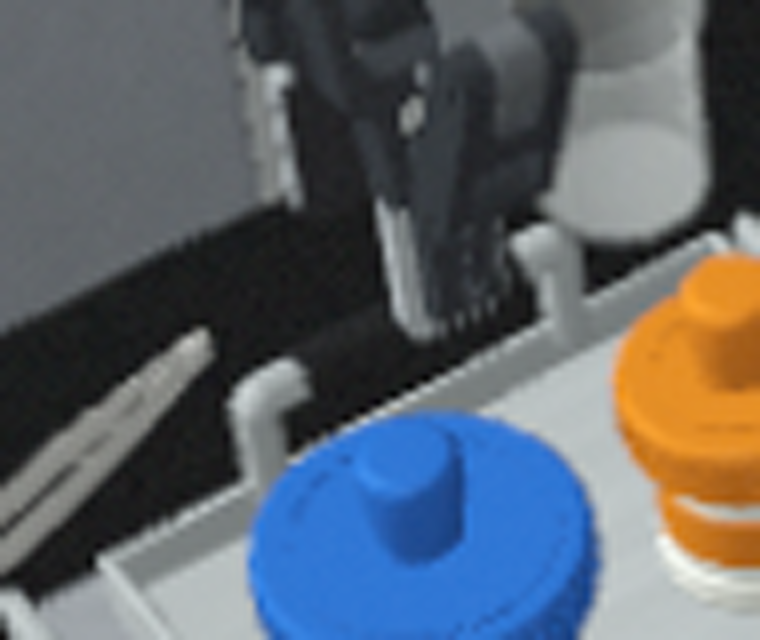

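The fingers straddle the handle: the fingertip midpoint dropped to handle height is about (402,318) and the handle's middle about (410,312) in the crop. Next I lower and grip.

Call:
send_rows([
  [[1.0,0,0,0,0,0,3.5],[2.0,0,0,0,0,0,3.5],[3.0,0,0,0,0,0,3.5],[3.4,0,0,0,0,0,3.5],[3.4,0,0,0,0,0,0.8],[3.4,0,0,0,0,0,0.8],[3.4,0,0,0,0,0,0.8],[3.4,0,0,0,0,0,0.8]],
], grip_force=40)

```text
time: 18.4
eef_pos: [0.4565, 0.0021, 0.0913]
tcp_rot: [-0.0, 1.571, -0.001]
wrist_force: [-1.8, 0.5, -3.7]
grip_width: 0.128
```

```bash
python3 - <<'E'
from h import *
s=get_state();p=s["eef_pos"];print(p.round(4),s["wrist_force"].round(1),s["ft_torque"].round(2),s["grip_width"])
im=snapshot("side");cv2.imwrite("pics/m2_full.png",im[:,:,::-1])
ovside(im,"pics/m2.png",[],145,215,95,80,8)
E
```

```text
[0.4565 0.0021 0.0913] [-1.8  0.5 -3.7] [0.04 0.32 0.15] 0.12829854932179002
```

View pics/m2.png

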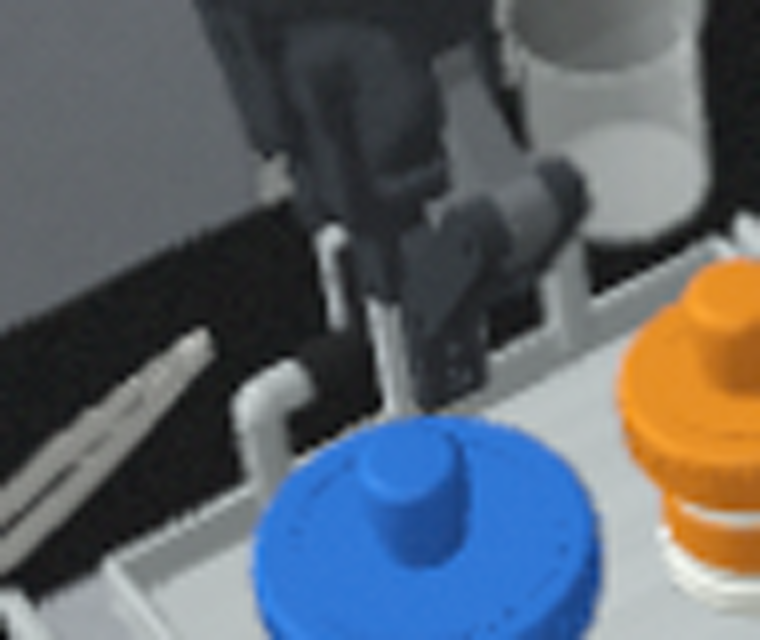

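Call:
send_rows([
  [[0.04,0,0.2,0,0,0,0.8],[0.04,0,0.8,0,0,0,0.8],[0.04,0,1.7,0,0,0,0.8],[0.04,0,2.7,0,0,0,0.8],[0.04,0,3.7,0,0,0,0.8],[0.04,0,4.7,0,0,0,0.8],[0.04,0,5.5,0,0,0,0.8],[0.04,0,6.0,0,0,0,0.8]],
])

```text
time: 19.25
eef_pos: [0.5155, 0.0021, 0.0911]
tcp_rot: [-0.0, 1.574, -0.001]
wrist_force: [-8.9, 0.4, 5.2]
grip_width: 0.125
```

```bash
python3 - <<'E'
from h import *
s=get_state();p=s["eef_pos"];print(p.round(4),s["wrist_force"].round(1),s["ft_torque"].round(2),s["tcp_rot"].round(4))
im=snapshot("side");ovside(im,"pics/n1.png",[],140,220,190,150,4)
E
```

```text
[0.5155 0.0021 0.0911] [-8.9  0.4  5.2] [-0.03  1.42 -0.01] [-3.000e-04  1.574e+00 -8.000e-04]
```

View pics/n1.png

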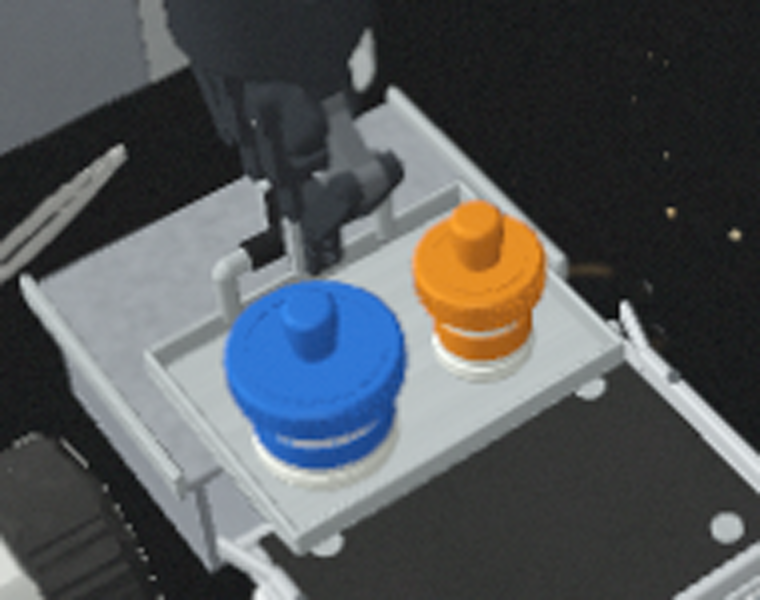

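The tray front is on the platform (corners at crop (300,548) and (622,348)). It runs close to the +y rail, so I'll ease 3 mm to −y while sliding and relieve the slight downward press.

Call:
send_rows([
  [[-0.03,-0.05,0.5,0,0,0,0.8],[-0.03,-0.1,1.3,0,0,0,0.8],[-0.03,-0.2,2.3,0,0,0,0.8],[-0.03,-0.25,3.3,0,0,0,0.8],[-0.03,-0.3,4.3,0,0,0,0.8],[-0.03,-0.3,5.3,0,0,0,0.8],[-0.03,-0.3,6.1,0,0,0,0.8],[-0.03,-0.3,6.5,0,0,0,0.8]],
])

```text
time: 20.1
eef_pos: [0.5823, -0.001, 0.0912]
tcp_rot: [-0.0, 1.572, -0.001]
wrist_force: [-4.1, 0.2, -1.0]
grip_width: 0.12
```

```bash
python3 - <<'E'
from h import *
s=get_state();p=s["eef_pos"];print(p.round(4),s["wrist_force"].round(1),s["ft_torque"].round(2),s["tcp_rot"].round(4))
im=snapshot("side");ovside(im,"pics/n2.png",[],170,230,190,150,4)
E
```

```text
[ 0.5823 -0.001   0.0912] [-4.1  0.2 -1. ] [-0.    0.72 -0.06] [-2.0000e-04  1.5724e+00 -9.0000e-04]
```

View pics/n2.png

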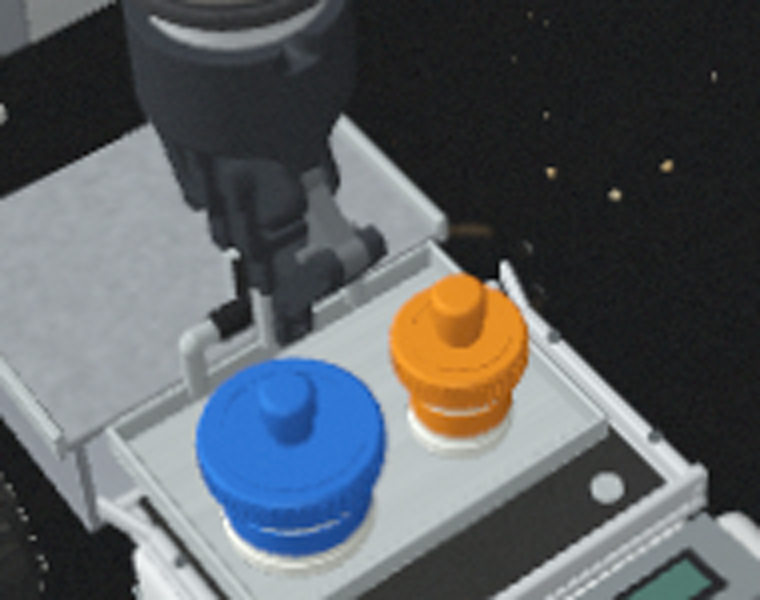

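Call:
send_rows([
  [[0,0,0.5,0,0,0,0.8],[0,0,1.0,0,0,0,0.8],[0,0,1.5,0,0,0,0.8],[0,0,1.9,0,0,0,0.8],[0,0,2.2,0,0,0,0.8],[0,0,2.4,0,0,0,0.8],[0,0,2.5,0,0,0,0.8],[0,0,2.6,0,0,0,0.8]],
])

```text
time: 20.95
eef_pos: [0.6086, -0.001, 0.0912]
tcp_rot: [-0.0, 1.572, -0.001]
wrist_force: [-5.1, 0.6, -2.3]
grip_width: 0.129
```

```bash
python3 - <<'E'
from h import *
s=get_state();p=s["eef_pos"];print(p.round(4),s["wrist_force"].round(1),s["ft_torque"].round(2),s["tcp_rot"].round(4))
im=snapshot("side");ovside(im,"pics/n3.png",[],190,270,150,120,5)
E
```

```text
[ 0.6086 -0.001   0.0912] [-5.1  0.6 -2.3] [ 0.01  0.63 -0.01] [-2.0000e-04  1.5718e+00 -1.0000e-03]
```

View pics/n3.png

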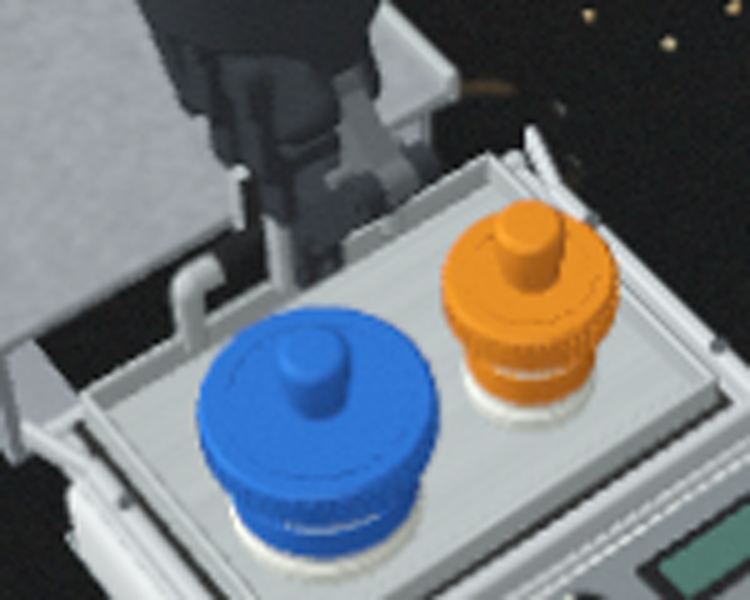

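A thin dark gap remains to the bar, about (640,440) in the crop. I'll creep forward until the force rises.

Call:
send_rows([
  [[0,0,0.1,0,0,0,0.8],[0,0,0.2,0,0,0,0.8],[0,0,0.3,0,0,0,0.8],[0,0,0.4,0,0,0,0.8],[0,0,0.45,0,0,0,0.8],[0,0,0.5,0,0,0,0.8],[0,0,0.55,0,0,0,0.8],[0,0,0.55,0,0,0,0.8]],
])

```text
time: 21.8
eef_pos: [0.6144, -0.001, 0.0912]
tcp_rot: [-0.0, 1.571, -0.001]
wrist_force: [-3.2, 0.6, -2.7]
grip_width: 0.13
```

```bash
python3 - <<'E'
from h import *
s=get_state();p=s["eef_pos"];print(p.round(4),s["wrist_force"].round(1),s["ft_torque"].round(2),s["tcp_rot"].round(4))
im=snapshot("side");ovside(im,"pics/n4.png",[],190,270,150,120,5)
E
```

```text
[ 0.6144 -0.001   0.0912] [-3.2  0.6 -2.7] [ 0.04  0.61 -0.05] [-2.0000e-04  1.5712e+00 -1.0000e-03]
```

View pics/n4.png

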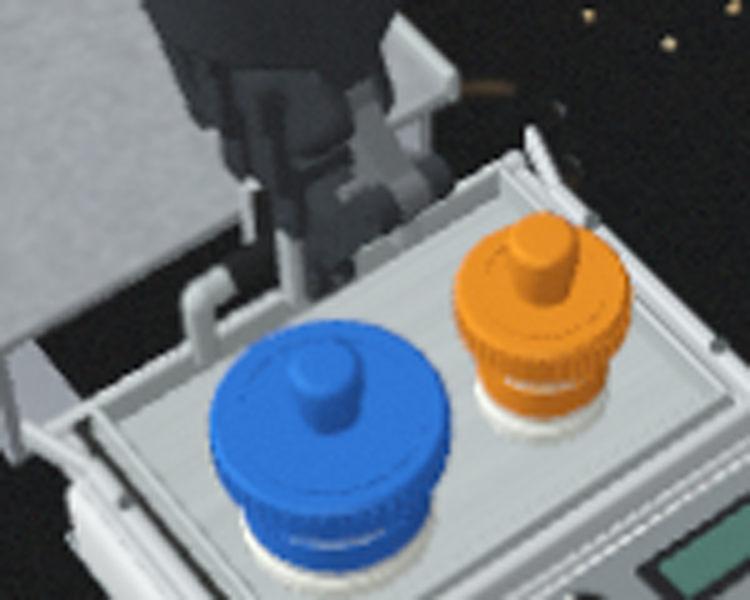

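Call:
send_rows([
  [[0,0,0.05,0,0,0,0.8],[0,0,0.1,0,0,0,0.8],[0,0,0.15,0,0,0,0.8],[0,0,0.2,0,0,0,0.8],[0,0,0.25,0,0,0,0.8],[0,0,0.3,0,0,0,0.8],[0,0,0.3,0,0,0,0.8],[0,0,0.3,0,0,0,0.8]],
])

```text
time: 22.65
eef_pos: [0.6157, -0.0008, 0.0912]
tcp_rot: [-0.0, 1.575, -0.001]
wrist_force: [-10.9, -0.2, 1.4]
grip_width: 0.124
```

Contact: 1.3 mm moved of 3 mm commanded. I'll press a little more to square it against the bar.

Call:
send_rows([
  [[0,0,0.1,0,0,0,0.8],[0,0,0.2,0,0,0,0.8],[0,0,0.25,0,0,0,0.8],[0,0,0.3,0,0,0,0.8],[0,0,0.3,0,0,0,0.8],[0,0,0.3,0,0,0,0.8],[0,0,0.3,0,0,0,0.8],[0,0,0.3,0,0,0,0.8]],
])

```text
time: 23.45
eef_pos: [0.6157, -0.0007, 0.0911]
tcp_rot: [0.0, 1.582, -0.0]
wrist_force: [-15.0, 0.5, 5.5]
grip_width: 0.126
```

```bash
python3 - <<'E'
from h import *
s=get_state();p=s["eef_pos"];print(p.round(4),s["wrist_force"].round(1),s["ft_torque"].round(2),s["tcp_rot"].round(4))
im=snapshot("side");ovside(im,"pics/n5.png",[],215,290,130,105,6)
E
```

```text
[ 0.6157 -0.0007  0.0911] [-15.    0.5   5.5] [-0.05  2.44 -0.09] [ 1.000e-04  1.582e+00 -4.000e-04]
```

View pics/n5.png

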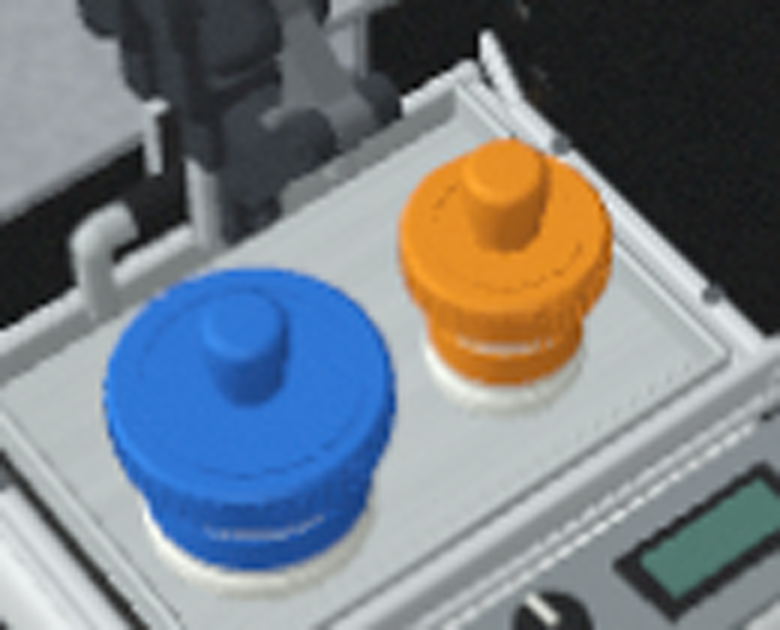

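Call:
send_rows([
  [[0,0,0,0,0,0,0.8],[0,0,0,0,0,0,0.8],[0,0,0,0,0,0,3.2],[0,0,0,0,0,0,3.2],[0,0,0,0,0,0,3.2],[0,0,0,0,0,0,3.2],[0,0,0,0,0,0,3.2],[0,0,0,0,0,0,3.2]],
])

```text
time: 24.3
eef_pos: [0.6159, -0.0007, 0.0912]
tcp_rot: [0.0, 1.582, -0.0]
wrist_force: [-0.7, -0.2, 0.2]
grip_width: 0.373
```

Call:
send_rows([
  [[-1,0,0,0,0,0,3.2],[-2.5,0,0,0,0,0,3.2],[-4.5,0,0,0,0,0,3.2],[-7,0,0,0,0,0,3.2],[-11,0,-1,0,0,0,3.2],[-15,0,-5,0,0,0,3.2],[-17,0,-9.5,0,0,0,3.2],[-17,0,-14,0,0,0,3.2]],
])

```text
time: 25.1
eef_pos: [0.4781, -0.0008, 0.2663]
tcp_rot: [-0.001, 1.574, -0.001]
wrist_force: [0.1, 0.2, 0.5]
grip_width: 0.378
```

```bash
python3 - <<'E'
from h import *
s=get_state();p=s["eef_pos"];print(p.round(4),s["wrist_force"].round(1),s["time"])
im=snapshot("side");ovside(im,"pics/f1.png",[],190,270,150,120,5)
cv2.imwrite("pics/f_full.png",im[:,:,::-1])
E
```

```text
[ 0.4781 -0.0008  0.2663] [0.1 0.2 0.5] 25.1
```

View pics/f1.png

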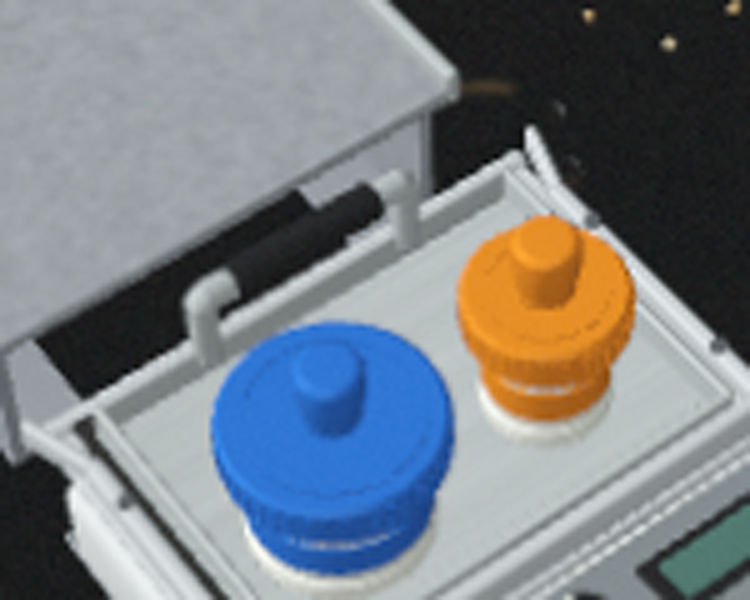

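View pics/f_full.png

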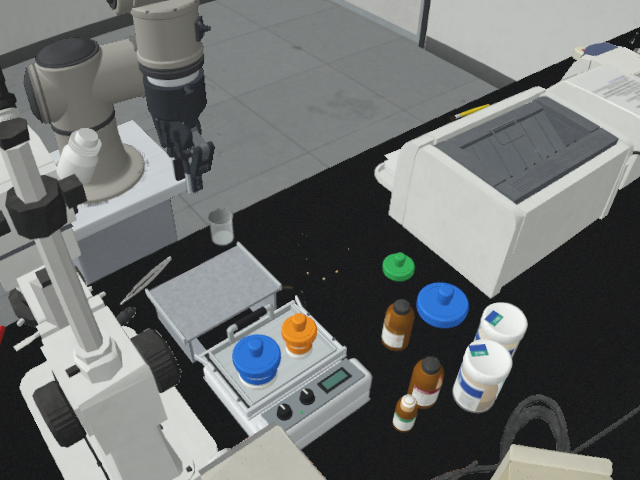

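```bash
python3 - <<'E'
from h import *
im=cv2.imread("pics/f_full.png")[:,:,::-1].copy()
ovside(im,"pics/f2.png",[],230,325,125,75,6)
E
```

```text
(no output)
```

View pics/f2.png

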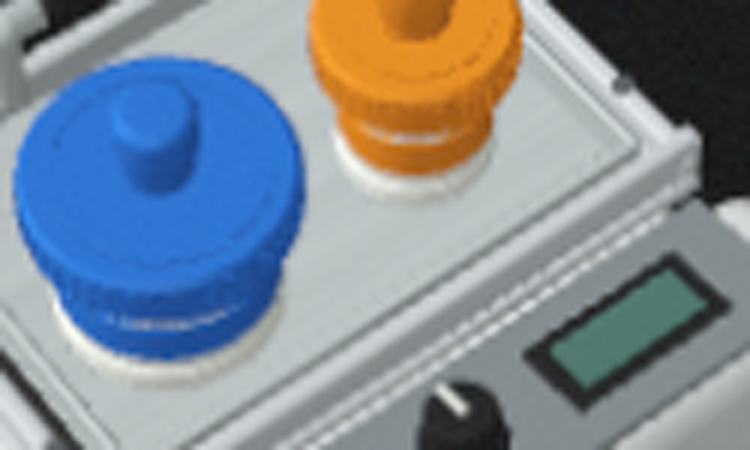

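The tray front lies along the whole stop bar, from (180,445) to (640,150) in the crop. Both lids are level, and the gripper is well clear.

```bash
python3 -c "
from station import finish_job; print(finish_job())"
```

```text
the job is handed in; nothing more can be done
None
```

I closed both pots with their own lids, slid the tray by its handle onto the shaker until it met the stop bar, and let go. The job is handed in, at about 25 s of the 64 s allowed.

**Lids**
- I used the 65 mm blue lid and the orange one, and left the larger blue look-alike alone.
- **Small lid:** its skirt edge matched the fully-down position to about 0.2 px. It stopped at the same height twice. The second push reached 43 N at the wrist while the fingers held the lid. That is over the 40 N named for the arm or gripper body, though well under the 120 N wrist limit.
- **Large lid:** it bottomed at the expected height with 20 N. In the picture its skirt edge read about 0.6 px (roughly 1 mm) higher than predicted. I put that down to measurement error, because the stop height agreed and the gaps above both bands looked alike.

**Tray**
- The height reading stayed within about 0.2 mm during the slide.
- At the bar the tray stopped moving and the push force rose to 15 N. The stopping point was about 4 mm beyond my camera estimate.
- The last side picture showed the front along the whole visible bar, both lids level and the gripper clear.
- The bottle, the beaker and the green lid looked to be where they started.
- After the slide I checked with the side camera only.

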